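# Erase hard-drive carriers on the demagnetising plate

## Robot

A 7-joint arm with a two-finger parallel gripper is mounted at the origin on the work surface. World frame = base frame: x ahead of the robot, y to its left, z up, the work surface at z = 0. Lengths are in m, angles in rad, forces in N, time in s.
With the tool pointing down it reaches from about 0.35 to 0.9 m from the base axis. Payload 19.9 kg.
Tool frame: the origin (TCP) lies midway between the tips of the shut fingers; the grasp point (between the pads) lies 19 mm behind it (r.hold_point_z is the distance from the TCP to the grasp point, in m); z points along the fingers, y is the line along which they close (so a half turn about z gives the same grasp; the last joint's range is limited). The gripper opens to 85 mm and grips with 20 to 120 N. Pads are 22 mm wide; open, the fingers measure 114 mm over their backs; the gripper's body (76 mm by 85 mm) begins 54 mm behind the grasp point. The pads swing forward as they close: fully open they stand 13 mm farther back than shut.
Start: joints at [-1.308, 0.417, -0.01, 1.614, 0.005, 1.111, -0.053], TCP at [0.188, 0.596, 0.231] pointing down, gripper open.
Joint ranges: [-2.81, 2.81], [-0.39, 2.02], [-1.27, 1.25], [0.06, 2.57], [-1.19, 4.33], [0.19, 2], [-2.82, 2.82]. Speed limits (rad/s): [1.89, 1.89, 2.39, 2.39, 3.01, 3.01, 3.01].

## Interface

Orientations are given as [roll, pitch, yaw] about the fixed x, y, z axes, in that order (R = Rz(yaw) Ry(pitch) Rx(roll)).
In Python, from workcell import telemetry, eyes, ticket, nets, r gives the robot as it stands.
- The arm moves only by the tool move_arm, never from a script. Its arguments are lists of equal length, an entry for each row: "turn": the turn, a rotation vector about the tool's x, y, z in rad, a list of three; "offset": the shift along the tool's x, y, z in m, a list of three; "gripper": the closure, from 0 (fully open) to 1 (shut). A call has 1 to 8 rows; each row shifts and turns the commanded pose from where the row before left it, along the tool's axes as they then stand; what a row does not reach is not made up. A row lasts 1/10 s, in which the tool goes at most 50 mm and 8.59 degrees, less where a joint would pass 70% of its speed; a pose out of reach is approached as far as the arm can. A call is refused whole if a number of a shift passes 0.05 or a number of a turn 0.15, either way. A call with a gripper value outside its range is refused whole. The fingers move at their own pace and stop on an object; "force" is the grip in N (left out, the last holds). Time passes only in rows, so rows that do not move let the fingers close. It gives the time, the measured TCP pose, the force, the opening and the grip force at its end, in the units of the state.
- telemetry.observe(): the state, without advancing time (a new reading comes with each control period).
- eyes.camera(name): name is "scene" or "side" or "wrist"; returns the picture (480x640x3 uint8, red, green, blue); there is no depth.
- eyes.camera_info(name): a dict with "vertical_fov" (degrees; the focal length in pixels is half the picture's height over the tangent of half this angle, whatever the lens; pixels are square), "cx", "cy" (the principal point, pixels), "rvec" (rotation vector, rad) and "tvec" (3), from world to camera coordinates, as OpenCV has them; the wrist camera has in their place "hand_eye" (4x4, takes a point from camera to tool coordinates, whose origin is the TCP and whose axes are the flange's). Camera axes: x right, y down, z forward; pixel columns grow to the right and rows downward; lengths in m; the calibration is good to about 2 mm. The wrist camera is an equidistant fisheye: a pixel r from the principal point sees the ray r / f radians off the axis. A picture is of the moment at which its call begins: read the wrist's pose just before it. camera_info takes no time and is no camera call.
- ticket.close_job(): hands the job in; it is judged then, once.
Trained networks look in the newest picture that a camera, given by its name, has taken for a name from the list of things; names that differ only in an ending like _2 or _b are one class to them, and where a whole thing is asked for, a point or a joint stands for the part that bears it (a point fixed in the world has none). Each returns a list of dicts, best first, with "conf" (0 to 1); they miss things now and then, are a little off and sometimes report something else, mostly with a low value. They report only what shows in the picture. A call takes as long as a camera call. They do not tell look-alikes from the thing itself.
- nets.cut_out(camera, label): "pixels" (480x640 bool, what is visible of it) and "box" ([left, top, right, bottom] in pixels, round what is visible of it).
The state is a dict: "time_s": time; "joint_pos": joint angles; "dq": joint speeds; "joint_efforts": joint torques, N m; "eef_pos": TCP position; "eef_rot": TCP orientation; "force": force on the tool from outside, world axes, zero at the start; "moment": the same for the moment, N m; "opening": finger opening in m; "grip_force": force on a finger pad.
Only numpy, scipy, OpenCV 4.12 (cv2) and the standard library are available. Lean on these libraries where they do the work, as an engineer would, in place of code of your own. Each camera call takes 0.05 s, during which the arm holds its last target. There are 200 camera calls.

## Task

Throw the bench isolator off, then, with it off, lay every hard-drive carrier that is on the cardboard sheet flat in an outlined bay of the steel erasing plate, one to a bay and squarely inside the outline. Switch the isolator on, press the spring plunger right down to its stop and hold it there for a second while the carriers lie in their bays, let it come back up, and switch the isolator off again. Then lay all the carriers flat on the black rubber mat, squarely and wholly on it; never touch a carrier while the isolator is on, and leave the fan, screwdriver and mug where they are.

Things in the scene. Friction and masses are not known exactly. Their poses are not given: they have to be found in the camera images.
- carrier0: Hard-drive carrier: grey tray 105 x 54 x 14 mm (long along its x) with a steel lid and, in the middle of its top, an upright black grip rib 60 mm long (along x), 18 mm wide and 26 mm tall (rib top 40 mm above the underside). 160 g nominal. Both ends are alike. Origin: centre of the underside; z up. Two or three carriers are present; an absent one reads None from the start.
- carrier1: Hard-drive carrier: grey tray 105 x 54 x 14 mm (long along its x) with a steel lid and, in the middle of its top, an upright black grip rib 60 mm long (along x), 18 mm wide and 26 mm tall (rib top 40 mm above the underside). 160 g nominal. Both ends are alike. Origin: centre of the underside; z up. Two or three carriers are present; an absent one reads None from the start.
- carrier2: Hard-drive carrier: grey tray 105 x 54 x 14 mm (long along its x) with a steel lid and, in the middle of its top, an upright black grip rib 60 mm long (along x), 18 mm wide and 26 mm tall (rib top 40 mm above the underside). 160 g nominal. Both ends are alike. Origin: centre of the underside; z up. Two or three carriers are present; an absent one reads None from the start.
- sheet: Brown cardboard sheet, fixed, 160 (x) x 210 (y) x 3 mm, where the carriers lie at the start. Origin: centre of the underside.
- plate: Dark steel erasing plate, fixed, 132 (x) x 216 (y) x 4 mm, with three white outlined bays side by side along its y. Origin: centre of the underside.
- bay0 (a point): Centre of an outlined bay, on the plate's top face (4 mm above the bench). The outline measures 120 mm along the plate's x and 60 mm along its y inside its lines; bays are 70 mm apart along the plate's y. A carrier's long side goes along the plate's x.
- bay1 (a point): Centre of an outlined bay, on the plate's top face (4 mm above the bench). The outline measures 120 mm along the plate's x and 60 mm along its y inside its lines; bays are 70 mm apart along the plate's y. A carrier's long side goes along the plate's x.
- bay2 (a point): Centre of an outlined bay, on the plate's top face (4 mm above the bench). The outline measures 120 mm along the plate's x and 60 mm along its y inside its lines; bays are 70 mm apart along the plate's y. A carrier's long side goes along the plate's x.
- mat: Black rubber mat, fixed, 160 (x) x 210 (y) x 3 mm, empty at the start, where the finished carriers go. It takes three carriers with their long sides along its x, 68 mm apart along its y. Origin: centre of the underside.
- isolator_base: Grey isolator box, fixed, 110 (x) x 64 (y) x 45 mm tall. The lever swings along its x: a raised white bar on its top marks the ON end (+x), a white ring the OFF end (-x). Origin: centre of the underside.
- isolator (a joint): Isolator lever, pivoted about the box's y axis at the centre of its top face (45 mm up). 0 = off (leaning 0.6 rad from upright to the ring end, -x), 1.2 = on (leaning 0.6 rad to the bar end, +x). Over-centre: past the middle (0.6) its weighted grip tips it to the nearer end, where it stays; about 1.5 N at the grip throws it. Starts on.
- isolator_tip (a point): Centre of the lever's black grip, a cylinder 18 mm in diameter and 46 mm long (along the box's y), 66 mm from the pivot; it stands about 99 mm above the bench at either end and 111 mm in the middle. The lever below it is a steel bar 10 x 22 mm.
- plunger_base: Round grey housing, fixed, 76 mm in diameter, 50 mm tall, carrying the plunger on top. Origin: centre of the underside.
- plunger (a joint): Spring plunger: 0 = up, 0.014 m = fully down on its stop. The spring takes about 2 N to start and 6 N at the stop, and brings it back up when let go.
- plunger_top (a point): Centre of the top face of the plunger's black mushroom head, 52 mm in diameter; 86 mm above the bench when up.
- fan: Bystander: round black laptop fan, 72 mm in diameter, 12 mm tall, loose. Origin: centre of the underside.
- screwdriver: Bystander: screwdriver with a red handle, about 200 mm long, lying on the bench beyond the work, loose. Origin: near its middle, on the underside.
- mug: Bystander: white mug 80 mm wide, 90 mm tall, loose. Origin: centre of the underside.
Mind the look-alikes: they are no part of the job. Leave any pink or yellow look-alike of the carrier2 alone. What is shaped like the carrier1 but pink is not meant.

How it is judged:
By the outcome, as a careful person would: the job done as asked, in the order asked, and still so for the second after the job is handed in, with the robot touching nothing.
Of carrier0, carrier1, carrier2 only 2 to 3 are there at a start; the rules pass over those that are not, and their reading is None.
At some moment in a run one of carrier0, carrier1, carrier2 may be knocked a few centimetres aside while the robot is not near it.
Once in a run the grip may slacken for a moment while it holds something.
It also fails if it takes over 210 s, if anything falls off the work surface, if the arm or the gripper's body presses on something with over 40 N, if the wrist force passes 120 N, or if a joint passes its speed limit or range.

## Working session

There is one attempt and no reset: what is moved stays moved. The work goes in short steps, Python scripts to look and compute and a tool call to move; the robot and the scene stay as the last step left them, time stands still between calls to the robot, and variables do not carry over. Pictures are saved under pics/ and viewed, at most 14 in all, crops included, and the job is handed in when it is done.

Besides the shell and the picture viewer there is one more tool, called after ">>>" as name(argument=value, ...) on one line, values as JSON. move_arm: Moves the arm, as the interface text tells. Its arguments: {"type":"object","properties":{"turn":{"type":"array","items":{"type":"array","items":{"type":"number"}}},"offset":{"type":"array","items":{"type":"array","items":{"type":"number"}}},"gripper":{"type":"array","items":{"type":"number"}},"force":{"type":"number"}},"required":["turn","offset","gripper"]}

```bash
ls; mkdir -p pics
python3 - <<'E'
from workcell import telemetry, eyes, ticket, nets, r
import cv2
print(telemetry.observe(), r.hold_point_z)
for n in ["scene","side","wrist"]:
    im=eyes.camera(n); cv2.imwrite(f"pics/{n}0.png",im[:,:,::-1]); print(n,eyes.camera_info(n))
E
```

```text
pics
{'time_s': 0.0, 'joint_pos': array([-1.30749287,  0.41795521, -0.01031911,  1.61421574,  0.00468425,
        1.1107104 , -0.05298957]), 'dq': array([ 5.33766702e-06,  9.43982699e-04, -9.57799054e-05, -1.12586462e-03,
        1.41792152e-03, -6.93993163e-05, -3.93719147e-04]), 'joint_efforts': array([ 2.32705588e-05, -8.64441133e+01,  6.79214392e-01, -4.34892225e+01,
        1.90493715e-02,  7.37795286e-03, -1.55456712e-05]), 'eef_pos': array([0.18745228, 0.59583627, 0.23065444]), 'eef_rot': array([-3.14033017e+00,  7.31003599e-05,  2.83681582e+00]), 'force': array([-0.49742321, -0.95550628,  0.93232505]), 'moment': array([-0.03904688,  0.01570597, -0.02711809]), 'grip_force': 0.0, 'opening': 0.0855498837023597} 0.0187
scene {'vertical_fov': 53.436562718847725, 'cx': 320.12583116877704, 'cy': 238.72303503611784, 'rvec': array([ 1.81198318,  1.29739592, -0.737261  ]), 'tvec': array([-0.11419145, -0.19745405,  1.64030478])}
side {'vertical_fov': 51.9403135027845, 'cx': 309.1798665506003, 'cy': 238.94227437583444, 'rvec': array([ 2.0942058 , -0.34903645,  0.17284553]), 'tvec': array([-0.55733665,  0.14085712,  1.00499325])}
wrist {'vertical_fov': 65.70646984690485, 'cx': 321.1325396335163, 'cy': 237.92504673672067, 'hand_eye': array([[-1.29110855e-03, -9.50453882e-01, -3.10862914e-01,
         7.84225873e-02],
       [ 9.99999152e-01, -1.17390995e-03, -5.64107785e-04,
         2.57212884e-04],
       [ 1.71233367e-04, -3.10863378e-01,  9.50454592e-01,
        -1.42434205e-01],
       [ 0.00000000e+00,  0.00000000e+00,  0.00000000e+00,
         1.00000000e+00]])}
```

View pics/scene0.png

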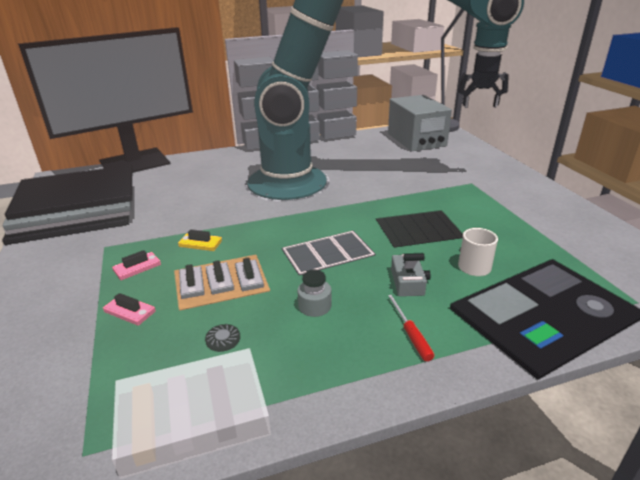

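View pics/side0.png

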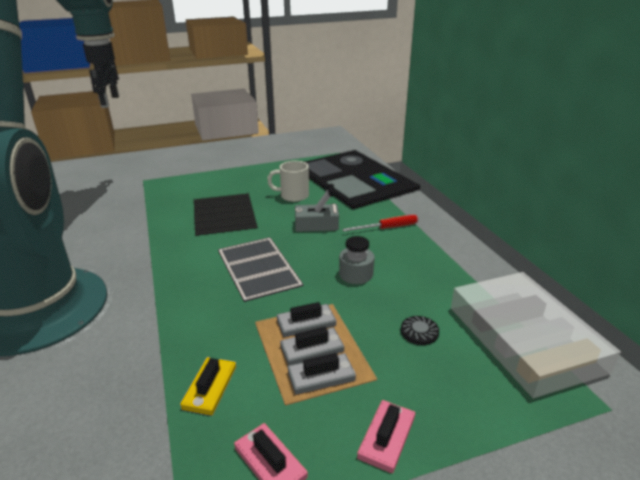

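The scene shows three grey carriers on the sheet (scene pixel 222,280). The plate is at (328,252), the mat at (420,228), the isolator at (408,275) and the plunger at (314,293). The pink and yellow look-alikes lie off the sheet. The side view agrees.

```bash
cat > h.py <<'E'
from workcell import telemetry, eyes, ticket, nets, r
import numpy as np, cv2
from scipy.optimize import minimize
from scipy.spatial.transform import Rotation as R
def cam(n, st=None):
    i=eyes.camera_info(n); f=240/np.tan(np.radians(i["vertical_fov"]/2))
    if n!="wrist":
        return dict(f=f,c=(i["cx"],i["cy"]),R=R.from_rotvec(i["rvec"]).as_matrix(),t=np.array(i["tvec"]),fish=False)
    st=st or telemetry.observe()
    T=np.eye(4);T[:3,:3]=R.from_euler("xyz",st["eef_rot"]).as_matrix();T[:3,3]=st["eef_pos"]
    W=np.linalg.inv(T@i["hand_eye"])
    return dict(f=f,c=(i["cx"],i["cy"]),R=W[:3,:3],t=W[:3,3],fish=True)
def proj(c,P):
    q=np.atleast_2d(P)@c["R"].T+c["t"]
    if c["fish"]:
        rr=np.linalg.norm(q[:,:2],axis=1); th=np.arctan2(rr,q[:,2])
        return q[:,:2]/np.maximum(rr,1e-9)[:,None]*th[:,None]*c["f"]+c["c"]
    return q[:,:2]/q[:,2:]*c["f"]+c["c"]
def back(c,uv,z):
    d=(np.atleast_2d(uv).astype(float)-c["c"])/c["f"]
    if c["fish"]:
        th=np.linalg.norm(d,axis=1,keepdims=True); d=np.hstack([d/np.maximum(th,1e-9)*np.sin(th),np.cos(th)])
    else: d=np.hstack([d,np.ones((len(d),1))])
    d=d@c["R"]; o=-c["R"].T@c["t"]
    return o+d*((z-o[2])/d[:,2])[:,None]
def box(lx,ly,z0,z1):
    return np.array([[x,y,z] for x in(-lx/2,lx/2) for y in(-ly/2,ly/2) for z in(z0,z1)])
def cyl(rad,z0,z1):
    a=np.linspace(0,2*np.pi,24,endpoint=False)
    return np.array([[rad*np.cos(t),rad*np.sin(t),z] for t in a for z in(z0,z1)])
def place(P,x,y,yaw):
    s,c=np.sin(yaw),np.cos(yaw); return P@np.array([[c,-s,0],[s,c,0],[0,0,1]]).T+[x,y,0]
def hull(m):
    m=cv2.morphologyEx(m.astype(np.uint8),cv2.MORPH_OPEN,np.ones((2,2)))
    n,l,s,_=cv2.connectedComponentsWithStats(m)
    keep=[k for k in range(1,n) if s[k,4]>0.08*s[1:,4].max()]
    return cv2.convexHull(np.argwhere(np.isin(l,keep))[:,::-1].astype(np.float32))
def fit(views,parts,x0):
    """views: [(cam,mask)], parts: 3D point sets whose joint hull is the silhouette"""
    hs=[(c,hull(m)) for c,m in views]
    def cost(p):
        J=0
        for c,h in hs:
            g=cv2.convexHull(proj(c,place(parts,*p)).astype(np.float32))
            a,_=cv2.intersectConvexConvex(g,h); J+=1-a/(cv2.contourArea(g)+cv2.contourArea(h)-a+1e-9)
        return J/len(hs)
    best=None
    for dy in (0,.5,-.5,1.0,1.57):
        o=minimize(cost,[x0[0],x0[1],x0[2]+dy],method="Nelder-Mead",options=dict(initial_simplex=np.array([x0[0],x0[1],x0[2]+dy])+np.array([[0,0,0],[.02,0,0],[0,.02,0],[0,0,.2]]),xatol=1e-5,fatol=1e-6))
        if best is None or o.fun<best.fun: best=o
    return best.x,best.fun
E
cat > loc.py <<'E'
from h import *
import pickle
C={n:cam(n) for n in("scene","side")}
G=dict(sheet=box(.16,.21,0,.003),plate=box(.132,.216,0,.004),mat=box(.16,.21,0,.003),isolator_base=box(.11,.064,0,.045),
 plunger_base=cyl(.038,0,.05),fan=cyl(.036,0,.012),mug=cyl(.04,0,.09))
ims={n:eyes.camera(n) for n in C}; out={}
for k,g in G.items():
    V={}
    for n in C:
        d=nets.cut_out(n,k)
        if d: V[n]=(C[n],d[0]["pixels"]); print(k,n,[(round(e["conf"],2),np.round(e["box"]).tolist()) for e in d[:3]])
    for sel in (["scene"],["side"],["scene","side"]):
        if all(s in V for s in sel):
            uv=hull(V[sel[0]][1]).reshape(-1,2).mean(0)
            x,c=fit([V[s] for s in sel],g,[*back(V[sel[0]][0],uv,g[:,2].max()/2)[0][:2],0]); print(k,sel,np.round(x,4),round(c,3)); out[k]=x
for n in C:
    for l in("carrier0","isolator","isolator_tip","plunger_top"):
        for e in nets.cut_out(n,l)[:8]:
            m=e["pixels"]; uv=hull(m).reshape(-1,2); uv=(uv.min(0)+uv.max(0))/2
            print(n,l,round(e["conf"],2),np.round(e["box"]).tolist(),np.round(back(C[n],uv,.02)[0][:2],3),ims[n][m].mean(0).round())
pickle.dump(out,open("out.pkl","wb"))
E
python3 loc.py
```

```text
sheet scene [(0.93, [175.0, 254.0, 272.0, 310.0])]
sheet side [(0.58, [257.0, 304.0, 377.0, 404.0])]
sheet ['scene'] [ 0.4949 -0.2955 -0.0031] 0.015
sheet ['side'] [ 0.4942 -0.2998 -0.001 ] 0.017
sheet ['scene', 'side'] [ 4.945e-01 -2.965e-01 -4.000e-04] 0.031
plate scene [(0.89, [282.0, 232.0, 372.0, 278.0]), (0.63, [208.0, 260.0, 236.0, 293.0])]
plate side [(0.76, [219.0, 238.0, 301.0, 300.0]), (0.19, [193.0, 192.0, 259.0, 235.0])]
plate ['scene'] [ 0.4649 -0.0081  0.0869] 0.025
plate ['side'] [ 0.4646 -0.0126  3.2216] 0.03
plate ['scene', 'side'] [ 0.4644 -0.0102  0.0801] 0.039
mat scene [(0.79, [378.0, 208.0, 465.0, 246.0])]
mat side [(0.77, [195.0, 192.0, 256.0, 233.0]), (0.62, [346.0, 233.0, 373.0, 256.0])]
mat ['scene'] [ 0.4358  0.2771 -0.0977] 0.032
mat ['side'] [ 0.4364  0.2696 -0.1251] 0.026
mat ['scene', 'side'] [ 0.4359  0.2728 -0.1016] 0.052
isolator_base scene [(0.81, [392.0, 251.0, 432.0, 298.0])]
isolator_base side [(0.93, [293.0, 180.0, 338.0, 229.0])]
isolator_base ['scene'] [0.6505 0.1313 2.8712] 0.131
isolator_base ['side'] [ 0.6529  0.1288 -0.2812] 0.27
isolator
[... 1935 characters left out ...]
2 [177.0, 356.0, 234.0, 416.0] [ 0.303 -0.343] [142. 124.  23.]
side carrier0 0.56 [289.0, 350.0, 355.0, 394.0] [ 0.485 -0.378] [94. 94. 93.]
side carrier0 0.55 [283.0, 327.0, 346.0, 362.0] [ 0.492 -0.312] [94. 94. 93.]
side carrier0 0.55 [359.0, 402.0, 416.0, 475.0] [ 0.532 -0.522] [159.  93. 109.]
side isolator 0.55 [314.0, 182.0, 334.0, 208.0] [0.712 0.229] [72. 75. 73.]
side isolator_tip 0.5 [318.0, 185.0, 336.0, 212.0] [0.713 0.229] [71. 76. 73.]
side isolator_tip 0.46 [194.0, 192.0, 258.0, 236.0] [0.432 0.227] [42. 46. 42.]
side plunger_top 0.79 [348.0, 238.0, 371.0, 253.0] [ 0.697 -0.034] [34. 37. 36.]
side plunger_top 0.51 [219.0, 239.0, 303.0, 302.0] [ 0.461 -0.053] [101. 102. 100.]
```

```bash
cat > iso.py <<'E'
from h import *
C={n:cam(n) for n in("scene","side")}
for n in C: eyes.camera(n)
M={}
for n in C:
    for l,z in(("isolator_tip",.099),("plunger_top",.083)):
        m=nets.cut_out(n,l)[0]["pixels"]; h=hull(m).reshape(-1,2)
        print(n,l,back(C[n],(h.min(0)+h.max(0))/2,z)[0].round(4))
    M[n]=(C[n],nets.cut_out(n,"isolator_base")[0]["pixels"]); M[n+"p"]=(C[n],nets.cut_out(n,"plunger_base")[0]["pixels"])
s,c=np.sin(.6),np.cos(.6)
grip=np.array([[.066*s+.009*np.cos(a),y,.045+.066*c+.009*np.sin(a)] for a in np.linspace(0,6.28,12) for y in(-.023,.023)])
b=np.vstack([box(.11,.064,0,.045),grip])
p=np.vstack([cyl(.038,0,.05),cyl(.026,.078,.086)])
for y0 in(-.28,2.86):
  for sel in(["scene"],["side"],["scene","side"]):
    print(y0,sel,fit([M[k] for k in sel],b,[.652,.13,y0]))
print(fit([M[k+"p"] for k in("scene","side")],p,[.66,-.107,0]))
E
python3 iso.py
```

```text
scene isolator_tip [0.6988 0.1114 0.099 ]
scene plunger_top [ 0.6688 -0.1111  0.083 ]
side isolator_tip [0.6587 0.0804 0.099 ]
side plunger_top [ 0.6567 -0.1236  0.083 ]
-0.28 ['scene'] (array([ 0.64760119,  0.13307417, -0.30731069]), np.float64(0.10772410548903566))
-0.28 ['side'] (array([ 0.65151259,  0.12673162, -0.29456932]), np.float64(0.10927076732087926))
-0.28 ['scene', 'side'] (array([ 0.65272065,  0.1298979 , -0.31567318]), np.float64(0.12250920244647329))
2.86 ['scene'] (array([0.64759988, 0.1330737 , 5.97574174]), np.float64(0.1077242856998869))
2.86 ['side'] (array([0.6490649 , 0.13191693, 5.18749836]), np.float64(0.16010357255216534))
2.86 ['scene', 'side'] (array([0.65271913, 0.12990564, 5.96752329]), np.float64(0.12250937463364714))
(array([ 0.66271222, -0.10913768,  1.19457413]), np.float64(0.06084045671385341))
```

Run:
```python
import cv2,numpy as np
a=cv2.imread("pics/scene0.png")[230:320,280:440]; b=cv2.imread("pics/side0.png")[160:290,280:420]
cv2.imwrite("pics/c1.png",np.hstack([cv2.resize(x,(400,400*x.shape[0]//x.shape[1]),interpolation=3)[:220] for x in(a,b)]))
```

```text
(no output)
```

View pics/c1.png

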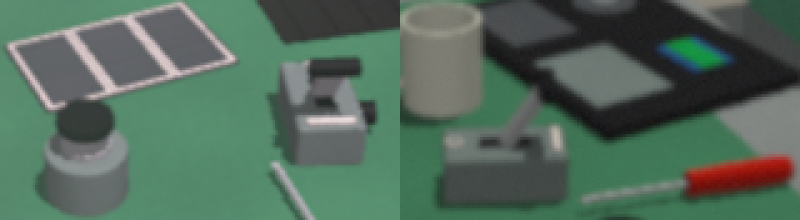

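The crop shows the lever leaning toward the white bar, so it is ON. The bar is on the far side (+x) from the robot. Next I move over to the isolator with the fingers shut.

>>> move_arm(turn=[[0,0,0],[0,0,0],[0,0,0],[0,0,0],[0,0,0],[0,0,0],[0,0,0],[0,0,0]], offset=[[-0.04,-0.0186,0],[-0.04,-0.0186,0],[-0.04,-0.0186,0],[-0.04,-0.0186,0],[-0.04,-0.0186,0],[-0.04,-0.0186,0],[-0.04,-0.0186,0],[-0.04,-0.0186,0]], gripper=[1,1,1,1,1,1,1,1])

```text
time_s: 2.65
eef_pos: [0.4493, 0.3569, 0.2315]
eef_rot: [3.141, 0.0, 2.837]
force: [0.7, 1.3, 0.4]
opening: 0.0001
grip_force: 0.0
```

>>> move_arm(turn=[[0,0,0],[0,0,0],[0,0,0],[0,0,0],[0,0,0],[0,0,0],[0,0,0]], offset=[[-0.04,-0.0186,0],[-0.04,-0.0186,0],[-0.04,-0.0186,0],[-0.04,-0.0186,0],[-0.04,-0.0186,0],[0,0,0],[0,0,0]], gripper=[1,1,1,1,1,1,1])

```text
time_s: 3.35
eef_pos: [0.6115, 0.2085, 0.231]
eef_rot: [-3.141, -0.0, 2.835]
force: [0.1, 0.3, -0.5]
opening: 0.0001
grip_force: 0.0
```

```bash
cat > w.py <<'E'
import sys
from h import *
st=telemetry.observe(); im=eyes.camera("wrist"); cv2.imwrite(sys.argv[1],im[:,:,::-1])
print(st["time_s"],st["eef_pos"].round(4),st["eef_rot"].round(4),st["joint_pos"].round(2))
c=cam("wrist",st)
s,k=np.sin(.6),np.cos(.6)
grip=np.array([[.066*s+.009*np.cos(a),y,.045+.066*k+.009*np.sin(a)] for a in np.linspace(0,6.28,12) for y in(-.023,.023)])
b=np.vstack([box(.11,.064,0,.045),grip])
for l in("isolator_base","isolator_tip"):
    for d in nets.cut_out("wrist",l)[:2]:
        print(l,round(d["conf"],2),d["box"]); h=hull(d["pixels"]).reshape(-1,2)
        if l=="isolator_tip": print(back(c,(h.min(0)+h.max(0))/2,.099))
        else: print(fit([(c,d["pixels"])],b,[.652,.13,-.3]),fit([(c,d["pixels"])],box(.11,.064,0,.045),[.652,.13,-.3]))
E
python3 w.py pics/w1.png
```

```text
3.35 [0.6115 0.2085 0.231 ] [-3.1411e+00 -2.0000e-04  2.8349e+00] [-0.53  0.46  0.21  1.56 -0.1   1.13  0.97]
isolator_base 0.62 [218.2, 207.6, 307.4, 341.0]
(array([ 0.65115365,  0.12895985, -0.30891686]), np.float64(0.10232164751687245)) (array([ 0.65222608,  0.12654414, -0.33407847]), np.float64(0.2622301811314487))
isolator_tip 0.59 [216.8, 264.7, 274.2, 341.9]
[[0.66023049 0.12710793 0.099     ]]
isolator_tip 0.51 [0.0, 198.6, 22.9, 271.1]
[[ 0.52354757 -0.09506471  0.099     ]]
```

View pics/w1.png

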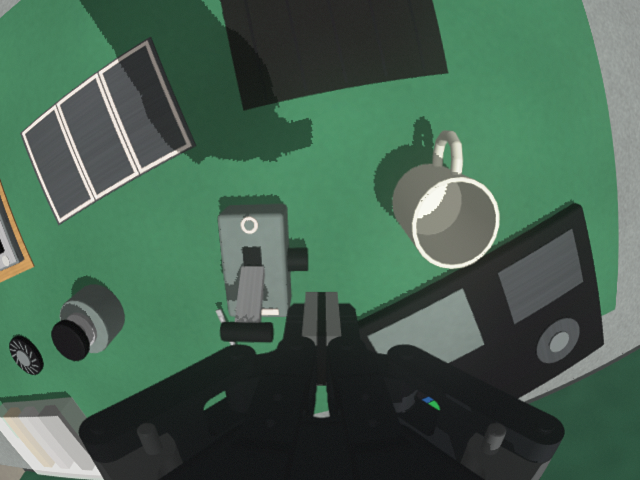

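The wrist view shows the isolator box at (250,260) with its ring at (249,225), and the lever grip at (247,332) on the ON side. The mug, at (445,220), is clear of my path.

>>> move_arm(turn=[[0,0,0],[0,0,0],[0,0,0],[0,0,0],[0,0,0],[0,0,0],[0,0,0],[0,0,0]], offset=[[-0.0355,-0.0158,0],[-0.0355,-0.0158,0],[-0.0355,-0.0158,0],[-0.0355,-0.0158,0],[0,0,0.0475],[0,0,0.0475],[0,0,0.0475],[0,0,0]], gripper=[1,1,1,1,1,1,1,1])

```text
time_s: 4.3
eef_pos: [0.7235, 0.1075, 0.0823]
eef_rot: [-3.137, -0.009, 2.838]
force: [-0.4, 0.2, -1.8]
opening: 0.0001
grip_force: 0.0
```

Run:
```python
from h import *
st=telemetry.observe();print(st["eef_pos"],st["force"]); im=eyes.camera("scene"); cv2.imwrite("pics/s1.png",cv2.resize(im[210:330,330:490,::-1],(800,600),interpolation=3))
```

```text
[0.72349443 0.10748742 0.08234294] [-0.37804496  0.19268414 -1.76346257]
```

View pics/s1.png

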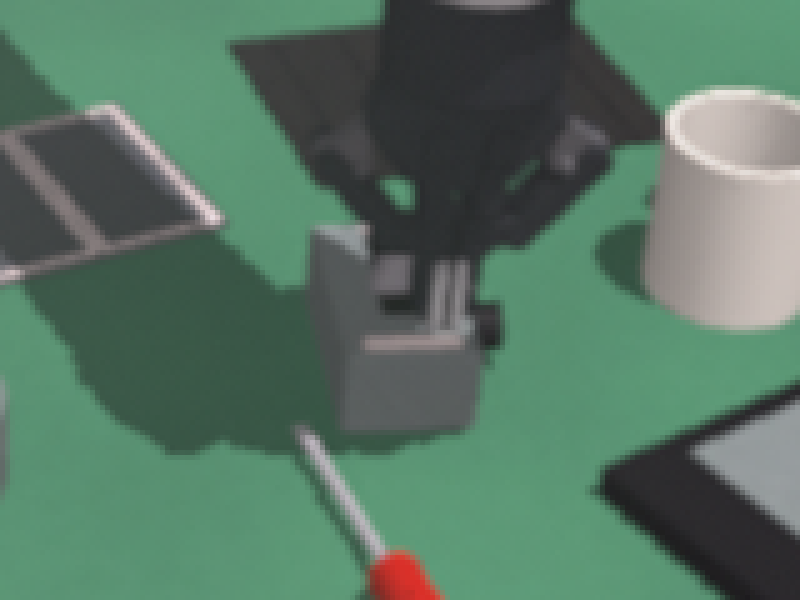

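The fingers stand beyond the lever on the bar side, so I push it toward the ring.

>>> move_arm(turn=[[0,0,0],[0,0,0],[0,0,0],[0,0,0],[0,0,0],[0,0,0],[0,0,0],[0,0,0]], offset=[[0.016,0,0],[0.016,0,0],[0.016,0,0],[0.016,0,0],[0.014,0,0],[0,0,0],[-0.03,0,-0.02],[0,0,-0.05]], gripper=[1,1,1,1,1,1,1,1])

```text
time_s: 5.15
eef_pos: [0.6828, 0.1193, 0.1584]
eef_rot: [-3.139, -0.002, 2.836]
force: [-0.3, -0.5, 0.5]
opening: -0.0002
grip_force: 0.0
```

>>> move_arm(turn=[[0,0,0.1],[0,0,0.1],[0,0,0.1],[0,0,0]], offset=[[0,0,-0.04],[0,0,-0.04],[0,0,0],[0,0,0]], gripper=[0.5,0.5,0.5,0.5])

```text
time_s: 5.55
eef_pos: [0.6829, 0.1211, 0.2423]
eef_rot: [3.138, 0.003, 2.535]
force: [-0.2, -0.2, -0.6]
opening: 0.0426
grip_force: 0.0
```

```bash
cat > car.py <<'E'
from h import *
def rib_fit(c,zs,names=("wrist",)):
    pass
def carriers(camn,zb,st=None):
    """grey carriers seen by camn, underside at zb: list of x,y,yaw,iou-cost,conf"""
    c=cam(camn,st); im=eyes.camera(camn); o=[]
    g=np.vstack([box(.105,.054,zb,zb+.014),box(.06,.018,zb+.014,zb+.04)])
    for d in nets.cut_out(camn,"carrier0"):
        m=d["pixels"]; px=im[m].astype(float); sat=np.median(px.max(1)-px.min(1))
        if d["conf"]<.3 or sat>25: continue
        h=hull(m).reshape(-1,2); b=back(c,(h.min(0)+h.max(0))/2,zb+.015)[0]
        x,f=fit([(c,m)],g,[b[0],b[1],0]); x[2]=(x[2]+np.pi/2)%np.pi-np.pi/2
        o.append((*x,f,d["conf"],d["box"]))
    return im,o
E
python3 - <<'E'
from car import *
st=telemetry.observe();print(st["time_s"],st["eef_pos"],st["eef_rot"],st["joint_pos"].round(2),st["force"])
im,_=carriers("scene",.003); cv2.imwrite("pics/s2.png",im[:,:,::-1])
for o in _: print("scene",np.round(o[:5],3),o[5])
im,_=carriers("side",.003)
for o in _: print("side",np.round(o[:5],3),o[5])
E
```

```text
5.55 [0.68291115 0.12114622 0.24228055] [3.13833972 0.00319729 2.53517255] [-0.43  0.55  0.31  1.42 -0.17  1.2   0.87] [-0.19261867 -0.17994277 -0.56241608]
scene [ 0.496 -0.297  0.005  0.065  0.75 ] [206.6, 260.2, 234.8, 293.8]
scene [ 0.487 -0.364 -0.031  0.098  0.69 ] [181.4, 263.3, 203.4, 297.9]
scene [ 0.506 -0.228 -0.035  0.075  0.6  ] [234.7, 255.9, 268.8, 290.3]
side [ 0.495 -0.303  0.032  0.049  0.91 ] [279.1, 328.1, 346.3, 364.5]
side [ 0.489 -0.367 -0.042  0.077  0.82 ] [288.3, 348.6, 354.4, 394.7]
side [ 0.506 -0.231 -0.031  0.067  0.6  ] [276.9, 302.2, 335.2, 339.4]
```

View pics/s2.png

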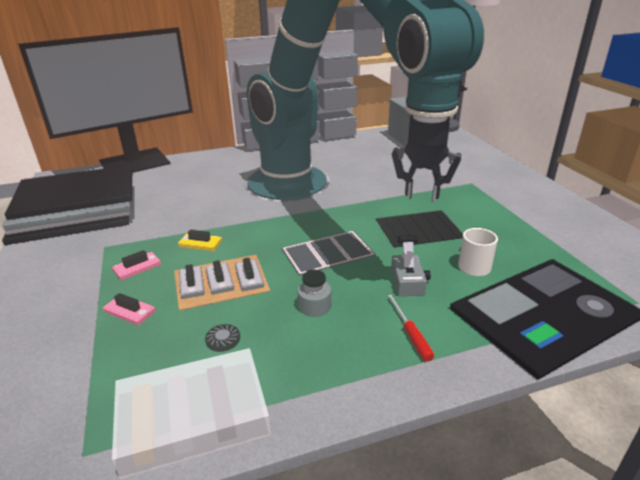

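The lever has gone over to the ring side (scene pixel 408,245), so the isolator is off. All three carriers are still on the sheet. I'll go above the area between sheet and plate and measure from there.

>>> move_arm(turn=[[0,0,-0.149],[0,0,-0.149],[0,0,-0.149],[0,0,-0.149],[0,0,-0.01],[0,0,0]], offset=[[0,0,0],[0,0,0],[0,0,0],[0,0,0],[0.0279,-0.0339,0],[0.0279,-0.0339,0]], gripper=[0.5,0.5,0.5,0.5,0.5,0.5])

```text
time_s: 6.35
eef_pos: [0.6247, 0.053, 0.2377]
eef_rot: [-3.141, -0.001, -3.136]
force: [0.6, -1.4, -0.3]
opening: 0.0425
grip_force: 0.0
```

>>> move_arm(turn=[[0,0,0],[0,0,0],[0,0,0],[0,0,0],[0,0,0],[0,0,0],[0,0,0],[0,0,0]], offset=[[0.0279,-0.0339,0],[0.0279,-0.0339,0],[0.0279,-0.0339,0],[0.0279,-0.0339,0],[0.0279,-0.0339,0],[0.0279,-0.0339,0],[0,0,0],[0,0,0]], gripper=[0.5,0.5,0.5,0.5,0.5,0.5,0.5,0.5])

```text
time_s: 7.15
eef_pos: [0.4582, -0.1508, 0.2389]
eef_rot: [3.142, 0.0, -3.141]
force: [0.5, 0.1, 0.4]
opening: 0.0426
grip_force: 0.0
```

```bash
cat > see.py <<'E'
import sys
from car import *
st=telemetry.observe();print(st["time_s"],st["eef_pos"].round(4),st["eef_rot"].round(4),st["joint_pos"].round(2))
im,cs=carriers("wrist",float(sys.argv[2]),st); cv2.imwrite(sys.argv[1],im[:,:,::-1])
for o in cs: print("carrier",np.round(o[:5],4),np.round(o[5]))
c=cam("wrist",st)
G=dict(plate=(box(.132,.216,0,.004),.464,-.010),mat=(box(.16,.21,0,.003),.436,.273),sheet=(box(.16,.21,0,.003),.495,-.297))
for k in sys.argv[3:]:
    for d in nets.cut_out("wrist",k)[:1]:
        print(k,round(d["conf"],2),np.round(d["box"]),*fit([(c,d["pixels"])],G[k][0],[*G[k][1:],0]))
E
python3 see.py pics/w2.png .003 plate mat
```

```text
7.15 [ 0.4582 -0.1508  0.2389] [ 3.1416  0.     -3.1407] [-0.03  0.15  0.31  1.96 -0.05  1.04  1.88]
carrier [ 0.4937 -0.2997 -0.0047  0.0303  0.94  ] [159. 183. 212. 277.]
carrier [ 0.4875 -0.367  -0.0412  0.051   0.81  ] [107. 182. 161. 268.]
carrier [ 0.4286 -0.0682 -1.4753  0.7451  0.59  ] [349. 138. 539. 266.]
plate 0.74 [326. 331. 383. 413.] [ 0.464 -0.01   0.   ] 1.0
mat 0.94 [567. 112. 640. 247.] [ 0.43491241  0.27742115 -0.11093653] 0.3477783908378632
```

View pics/w2.png

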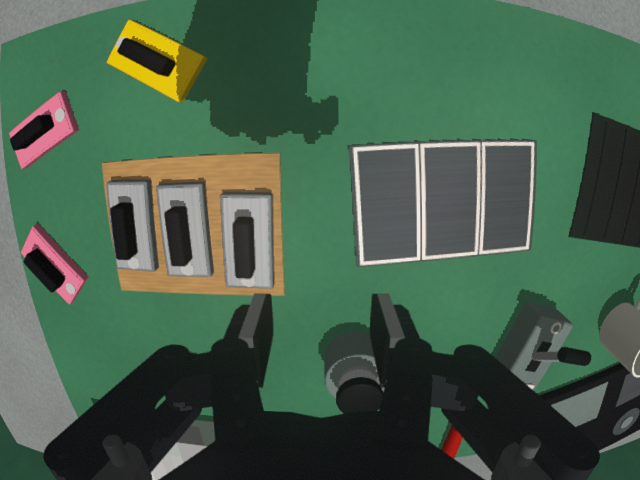

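Run:
```python
from car import *
st=telemetry.observe(); c=cam("wrist",st); im=cv2.imread("pics/w2.png")
w=(im.min(2)>165); w[:130]=0; w[275:]=0; w[:,:340]=0; w[:,545:]=0
n,l,s,_=cv2.connectedComponentsWithStats(w.astype(np.uint8)); k=1+s[1:,4].argmax(); print(s[k])
P=back(c,np.argwhere(l==k)[:,::-1],.004)[:,:2]
print(cv2.minAreaRect((P*1000).astype(np.float32)))
for uv in ((351,145),(535,141),(530,251),(360,265)): print(back(c,uv,.004)[0].round(4))
m=np.zeros((480,640),bool)
for d in nets.cut_out("wrist","plate"): print(d["conf"],d["box"])
for k,(u0,u1,v0,v1) in enumerate([(100,158,170,280),(155,215,170,285),(217,280,180,295)]):
    a=im[v0:v1,u0:u1].astype(int); m[:]=0; m[v0:v1,u0:u1]=(a.max(2)-a.min(2)<25)
    g=np.vstack([box(.105,.054,.003,.017),box(.06,.018,.017,.043)])
    print(fit([(c,m)],g,[.495,[-.367,-.3,-.23][k],0]))
    m[v0:v1,u0:u1]=a.max(2)<45   # rib
    print(" rib",fit([(c,m)],box(.06,.018,.017,.043),[.495,[-.367,-.3,-.23][k],0]))
```

```text
[ 353  144   67  121 1221]
((468.1806640625, -78.91194152832031), (128.14584350585938, 67.90843963623047), 5.009674549102783)
[ 0.4052 -0.1197  0.004 ]
[0.3886 0.0907 0.004 ]
[0.52   0.1035 0.004 ]
[ 0.535  -0.1069  0.004 ]
0.74 [325.9, 330.7, 383.3, 413.3]
0.65 [350.0, 140.2, 535.0, 268.3]
(array([ 0.4896129 , -0.36590581, -0.04477312]), np.float64(0.061684048898623445))
 rib (array([ 0.48981135, -0.36440373, -0.16172873]), np.float64(0.1910178770804919))
(array([ 0.49471178, -0.29923089,  0.00997783]), np.float64(0.05626203446208111))
 rib (array([ 0.49627116, -0.29797748, -0.09030959]), np.float64(0.2187033727509181))
(array([ 0.50700952, -0.22831056, -0.02329021]), np.float64(0.05203274284147197))
 rib (array([ 0.50650872, -0.22676036, -0.14093794]), np.float64(0.5396807751014006))
```

The wrist view shows the carriers at (130,225), (183,228) and (246,240), the plate at (445,200) and the mat at the right edge. I pick the carrier nearest the plate first.

>>> move_arm(turn=[[0,0,0.03],[0,0,0],[0,0,0],[0,0,0],[0,0,0],[0,0,0],[0,0,0]], offset=[[-0.024,-0.039,0],[-0.024,-0.039,0],[0,0,0.045],[0,0,0.045],[0,0,0.04],[0,0,0],[0,0,0]], gripper=[0.5,0.5,0.5,0.5,0.5,0.5,0.5])

```text
time_s: 8.1
eef_pos: [0.5058, -0.2287, 0.1095]
eef_rot: [-3.142, -0.001, 3.113]
force: [-0.6, 0.1, 2.0]
opening: 0.043
grip_force: 0.0
```

```bash
cat > rib.py <<'E'
import sys
from car import *
# expected carrier x y yaw zb -> refined by grey tray mask in the wrist view near expectation
x,y,a,zb=map(float,sys.argv[2:6])
st=telemetry.observe();print(st["time_s"],st["eef_pos"].round(4),st["eef_rot"].round(4))
c=cam("wrist",st); im=eyes.camera("wrist"); g=np.vstack([box(.105,.054,zb,zb+.014),box(.06,.018,zb+.014,zb+.04)])
uv=proj(c,place(g,x,y,a)); q=im.copy()
for d in nets.cut_out("wrist","carrier0"):
    if d["conf"]>.25: print(round(d["conf"],2),np.round(d["box"]),*fit([(c,d["pixels"])],g,[*back(c,[(d["box"][0]+d["box"][2])/2,(d["box"][1]+d["box"][3])/2],zb+.015)[0][:2],0]))
cv2.polylines(q,[cv2.convexHull(uv.astype(np.float32)).astype(int)],True,(255,0,0),1)
cv2.imwrite(sys.argv[1],q[:,:,::-1])
E
python3 rib.py pics/w3.png .5065 -.229 -.03 .003
```

```text
8.1 [ 0.5058 -0.2287  0.1095] [-3.1415e+00 -7.0000e-04  3.1134e+00]
0.95 [172. 140. 262. 294.] [ 0.49291096 -0.29982807  0.00443601] 0.014341178094419371
0.94 [278. 161. 362. 308.] [ 0.50611908 -0.22899235 -0.025853  ] 0.022304628361828338
0.81 [  0. 221.  75. 329.] [ 0.53962695 -0.50672464  0.77826877] 0.21815825576679693
0.78 [162.   0. 232.  22.] [ 0.31687754 -0.33360077  0.61516468] 0.9054830708788899
0.57 [ 94. 148. 176. 290.] [ 0.48692278 -0.36661128 -0.04188415] 0.03178268101025761
```

View pics/w3.png

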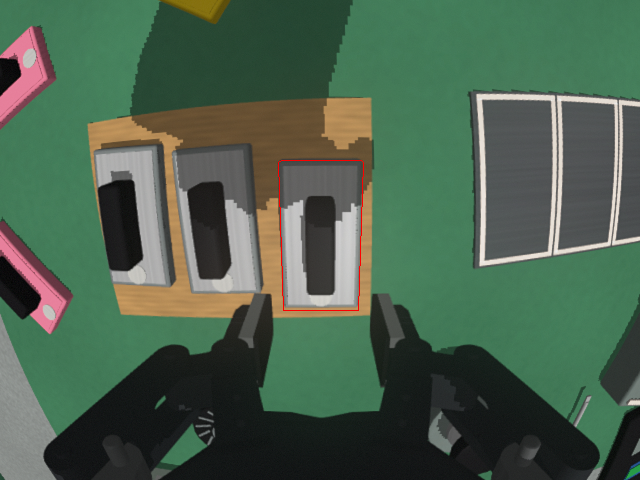

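The overlay matches the carrier, so the alignment is good. Now I descend, grip and lift.

>>> move_arm(turn=[[0,0,0],[0,0,0],[0,0,0],[0,0,0]], offset=[[0,0,0.035],[0,0,0.035],[0,0,0.0155],[0,0,0]], gripper=[0.5,0.5,0.5,0.5])

```text
time_s: 8.6
eef_pos: [0.5053, -0.2288, 0.0231]
eef_rot: [3.141, -0.001, 3.113]
force: [-0.1, -0.6, 0.8]
opening: 0.0427
grip_force: 0.0
```

>>> move_arm(turn=[[0,0,0],[0,0,0],[0,0,0],[0,0,0],[0,0,0]], offset=[[0,0,0],[0,0,0],[0,0,0],[0,0,0],[0,0,0]], gripper=[1,1,1,1,1], force=60)

```text
time_s: 9.1
eef_pos: [0.5066, -0.2293, 0.0254]
eef_rot: [-3.141, 0.003, 3.113]
force: [-1.2, 0.0, 8.0]
opening: 0.0169
grip_force: 59.4
```

>>> move_arm(turn=[[0,0,0],[0,0,0],[0,0,0],[0,0,0]], offset=[[0,0,-0.02],[0,0,-0.03],[0,0,-0.02],[0,0,0]], gripper=[1,1,1,1])

```text
time_s: 9.5
eef_pos: [0.5073, -0.2296, 0.0972]
eef_rot: [-3.14, 0.006, 3.113]
force: [0.6, -0.2, -1.7]
opening: 0.0167
grip_force: 59.2
```

>>> move_arm(turn=[[0,0,-0.112],[0,0,0],[0,0,0],[0,0,0],[0,0,0],[0,0,0],[0,0,0],[0,0,0]], offset=[[0,0,0],[0.0037,0.0419,0],[0.0037,0.0419,0],[0.0037,0.0419,0],[0.0037,0.0419,0],[0.0037,0.0419,0],[0.0037,0.0419,0],[0.0037,0.0419,0]], gripper=[1,1,1,1,1,1,1,1])

```text
time_s: 10.3
eef_pos: [0.4548, 0.0629, 0.0936]
eef_rot: [3.141, 0.001, -3.058]
force: [1.5, -0.3, -1.2]
opening: 0.0167
grip_force: 59.2
```

>>> move_arm(turn=[[0,0,0],[0,0,0],[0,0,0],[0,0,0]], offset=[[0,0,0],[0,0,0.03],[0,0,0],[0,0,0]], gripper=[1,1,1,1])

```text
time_s: 10.7
eef_pos: [0.455, 0.0608, 0.0635]
eef_rot: [-3.141, -0.001, -3.059]
force: [0.8, 0.3, -1.5]
opening: 0.0163
grip_force: 59.3
```

```bash
cat > bay.py <<'E'
import sys
from car import *
# bays and carrier held: overlay expected bay outlines (inner 120x60) for plate pose, and held carrier
px,py,pa=map(float,sys.argv[2:5])
st=telemetry.observe();print(st["time_s"],st["eef_pos"].round(4),st["eef_rot"].round(4),st["opening"])
c=cam("wrist",st); im=eyes.camera("wrist"); q=im.copy()
for k in(-1,0,1):
    b=place(np.array([[-.06,k*.07-.03,.004],[.06,k*.07-.03,.004],[.06,k*.07+.03,.004],[-.06,k*.07+.03,.004]]),px,py,pa)
    cv2.polylines(q,[proj(c,b).astype(int)],True,(255,0,0),1)
zb=st["eef_pos"][2]-.0224
b=place(box(.105,.054,zb,zb)[[0,2,6,4]],st["eef_pos"][0],st["eef_pos"][1],st["eef_rot"][2])
cv2.polylines(q,[proj(c,b).astype(int)],True,(0,0,255),1)
cv2.imwrite(sys.argv[1],q[:,:,::-1])
E
python3 bay.py pics/w4.png .463 -.0095 .083
```

```text
10.7 [0.455  0.0608 0.0635] [-3.1411e+00 -1.1000e-03 -3.0591e+00] 0.016328156426878283
```

View pics/w4.png

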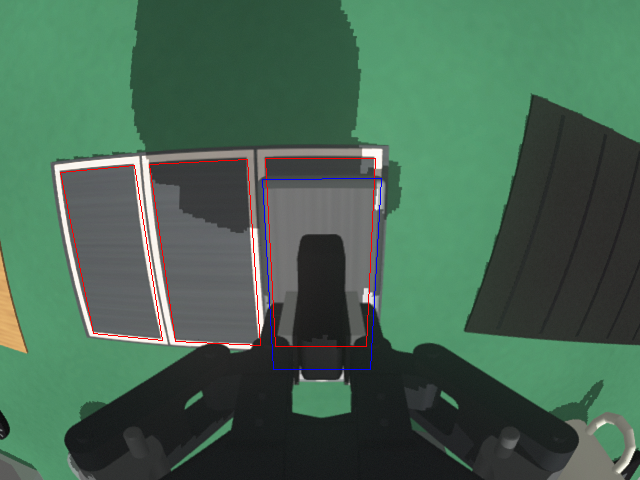

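The bay outlines line up with the plate, and the held carrier is over bay2. Now I lower it and release.

>>> move_arm(turn=[[0,0,0],[0,0,0],[0,0,0],[0,0,0]], offset=[[-0.002,-0.0005,0.02],[0,0,0.012],[0,0,0.0045],[0,0,0]], gripper=[1,1,1,1])

```text
time_s: 11.15
eef_pos: [0.4572, 0.0607, 0.0269]
eef_rot: [-3.141, -0.001, -3.059]
force: [1.0, 0.1, -0.9]
opening: 0.0163
grip_force: 59.4
```

>>> move_arm(turn=[[0,0,0],[0,0,0],[0,0,0],[0,0,0],[0,0,0],[0,0,0],[0,0,0]], offset=[[0,0,0],[0,0,0],[0,0,0],[0,0,-0.02],[0,0,-0.04],[0,0,-0.04],[0,0,0]], gripper=[0.5,0.5,0.5,0.5,0.5,0.5,0.5])

```text
time_s: 11.85
eef_pos: [0.4596, 0.0614, 0.1312]
eef_rot: [3.14, 0.007, -3.059]
force: [0.3, 0.2, -0.8]
opening: 0.0429
grip_force: 0.0
```

```bash
cat > chk.py <<'E'
import sys
from car import *
zb=float(sys.argv[1]); st=telemetry.observe(); print(st["time_s"],st["eef_pos"].round(4),st["eef_rot"].round(4))
for n in sys.argv[2:]:
    im,cs=carriers(n,zb,st); cv2.imwrite("pics/last_%s.png"%n,im[:,:,::-1])
    for o in cs:
        p=np.array([o[0]-.463,o[1]+.0095]); s,k=np.sin(.083),np.cos(.083)
        print(n,np.round(o[:5],4),np.round(o[5]),"in plate:",np.round([k*p[0]+s*p[1],-s*p[0]+k*p[1],o[2]-.083],4))
E
python3 chk.py .004 wrist
```

```text
11.85 [0.4596 0.0614 0.1312] [ 3.1403  0.0068 -3.0585]
wrist [0.4564 0.0613 0.0857 0.028  0.91  ] [281. 150. 359. 292.] in plate: [-0.0007  0.0711  0.0027]
wrist [ 0.5665 -0.3119 -1.1601  0.9675  0.47  ] [  4. 258.   4. 282.] in plate: [ 0.0781 -0.31   -1.2431]
```

>>> move_arm(turn=[[0,0,0.083],[0,0,0],[0,0,0],[0,0,0],[0,0,0],[0,0,0],[0,0,0],[0,0,0]], offset=[[0,0,0],[-0.0048,-0.0451,0],[-0.0048,-0.0451,0],[-0.0048,-0.0451,0],[-0.0048,-0.0451,0],[-0.0048,-0.0451,0],[-0.0048,-0.0451,0],[-0.0048,-0.0451,0]], gripper=[0.5,0.5,0.5,0.5,0.5,0.5,0.5,0.5])

```text
time_s: 12.75
eef_pos: [0.4902, -0.2564, 0.1255]
eef_rot: [3.141, -0.002, -3.141]
force: [0.4, 0.8, 0.6]
opening: 0.0429
grip_force: 0.0
```

>>> move_arm(turn=[[0,0,0],[0,0,0],[0,0,0]], offset=[[0,-0.045,0],[0,0,0.022],[0,0,0]], gripper=[0.5,0.5,0.5])

```text
time_s: 13.05
eef_pos: [0.4888, -0.2998, 0.1014]
eef_rot: [3.14, -0.005, 3.14]
force: [-1.0, 1.0, -0.0]
opening: 0.0426
grip_force: 0.0
```

```bash
python3 chk.py .003 wrist
```

```text
13.05 [ 0.4888 -0.2998  0.1014] [ 3.1397 -0.0052  3.1398]
wrist [ 0.4933 -0.2996  0.0095  0.0175  0.68  ] [280. 167. 362. 321.] in plate: [ 0.0061 -0.2916 -0.0735]
wrist [ 0.4867 -0.3663 -0.0572  0.0366  0.59  ] [183. 163. 268. 311.] in plate: [-0.0059 -0.3576 -0.1402]
```

>>> move_arm(turn=[[0,0,0],[0,0,0],[0,0,0],[0,0,0]], offset=[[-0.0045,0,0.035],[0,0,0.03],[0,0,0.01],[0,0,0]], gripper=[0.5,0.5,0.5,0.5])

```text
time_s: 13.55
eef_pos: [0.4952, -0.2988, 0.0294]
eef_rot: [3.141, -0.002, -3.14]
force: [0.8, -0.2, 0.2]
opening: 0.0427
grip_force: 0.0
```

>>> move_arm(turn=[[0,0,0],[0,0,0],[0,0,0],[0,0,0],[0,0,0],[0,0,0],[0,0,0],[0,0,0]], offset=[[0,0,0],[0,0,0],[0,0,0],[0,0,0],[0,0,-0.02],[0,0,-0.03],[0,0,-0.02],[0,0,0]], gripper=[1,1,1,1,1,1,1,1])

```text
time_s: 14.35
eef_pos: [0.4971, -0.3006, 0.1036]
eef_rot: [-3.139, 0.005, -3.141]
force: [-0.2, -0.5, -1.9]
opening: 0.0162
grip_force: 59.1
```

>>> move_arm(turn=[[0,0,-0.085],[0,0,0],[0,0,0],[0,0,0],[0,0,0],[0,0,0],[0,0,0],[0,0,0]], offset=[[0,0,0],[0.0009,0.0416,0],[0.0009,0.0416,0],[0.0009,0.0416,0],[0.0009,0.0416,0],[0.0009,0.0416,0],[0.0009,0.0416,0],[0.0009,0.0416,0]], gripper=[1,1,1,1,1,1,1,1])

```text
time_s: 15.15
eef_pos: [0.464, -0.0085, 0.1001]
eef_rot: [3.142, 0.001, -3.056]
force: [0.8, -0.3, -1.2]
opening: 0.0165
grip_force: 59.1
```

>>> move_arm(turn=[[0,0,0],[0,0,0],[0,0,0]], offset=[[0,0,0],[0,0,0.02],[0,0,0]], gripper=[1,1,1])

```text
time_s: 15.45
eef_pos: [0.4634, -0.0101, 0.0786]
eef_rot: [-3.141, -0.002, -3.056]
force: [-0.8, -0.3, -1.1]
opening: 0.016
grip_force: 59.2
```

>>> move_arm(turn=[[0,0,0],[0,0,0],[0,0,0],[0,0,0],[0,0,0]], offset=[[-0.002,0,0.025],[0,0,0.015],[0,0,0.005],[0,0,0.002],[0,0,0]], gripper=[1,1,1,1,1])

```text
time_s: 15.95
eef_pos: [0.4666, -0.0102, 0.0333]
eef_rot: [-3.141, 0.0, -3.057]
force: [-0.3, -0.5, -1.5]
opening: 0.016
grip_force: 59.1
```

>>> move_arm(turn=[[0,0,0],[0,0,0],[0,0,0],[0,0,0],[0,0,0],[0,0,0],[0,0,0]], offset=[[0,0,0],[0,0,0],[0,0,0],[0,0,-0.02],[0,0,-0.04],[0,0,-0.04],[0,0,0]], gripper=[0.5,0.5,0.5,0.5,0.5,0.5,0.5])

```text
time_s: 16.65
eef_pos: [0.4687, -0.0099, 0.1373]
eef_rot: [3.141, 0.007, -3.057]
force: [0.5, -0.1, -0.2]
opening: 0.0425
grip_force: 0.0
```

```bash
python3 chk.py .004 wrist
```

```text
16.65 [ 0.4687 -0.0099  0.1373] [ 3.1412  0.007  -3.0565]
wrist [ 0.4631 -0.01    0.0887  0.0229  0.81  ] [284. 147. 357. 281.] in plate: [ 0.     -0.0005  0.0057]
wrist [ 0.5259 -0.382  -1.2748  0.9137  0.74  ] [  0. 222.  11. 267.] in plate: [ 0.0318 -0.3765 -1.3578]
wrist [ 0.7656 -0.1407 -0.3828  0.6625  0.62  ] [164. 425. 209. 467.] in plate: [ 0.2907 -0.1558 -0.4658]
wrist [0.4262 0.0765 0.0763 0.0139 0.55  ] [399. 107. 479. 250.] in plate: [-0.0296  0.0887 -0.0067]
```

The bay2 carrier has been knocked about 34 mm out of its bay, to (0.426, 0.0765). I'll put it back.

>>> move_arm(turn=[[0,0,0],[0,0,0],[0,0,0],[0,0,0],[0,0,0]], offset=[[0.0176,0.0449,0],[0.0176,0.0449,0],[0,0,0.03],[0,0,0],[0,0,0]], gripper=[0.5,0.5,0.5,0.5,0.5])

```text
time_s: 17.25
eef_pos: [0.4233, 0.0756, 0.1024]
eef_rot: [-3.14, -0.002, -3.057]
force: [0.1, -1.4, 0.2]
opening: 0.0425
grip_force: 0.0
```

```bash
python3 chk.py .004 wrist
```

```text
17.25 [0.4233 0.0756 0.1024] [-3.1405e+00 -2.3000e-03 -3.0573e+00]
wrist [ 0.4631 -0.0113  0.0705  0.0762  0.91  ] [153. 207. 237. 350.] in plate: [-0.     -0.0018 -0.0125]
wrist [0.4259 0.0755 0.0815 0.0268 0.89  ] [275. 166. 366. 318.] in plate: [-0.0299  0.0878 -0.0015]
```

View pics/last_wrist.png

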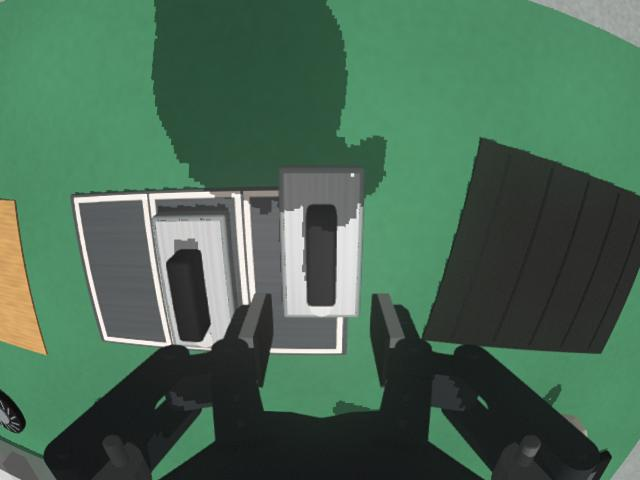

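The view shows the knocked carrier at (320,242), overhanging the plate's edge, and the other one still in the middle bay. I grip it and shift it back.

>>> move_arm(turn=[[0,0,0],[0,0,0],[0,0,0],[0,0,0]], offset=[[-0.002,0,0.035],[0,0,0.03],[0,0,0.008],[0,0,0]], gripper=[0.5,0.5,0.5,0.5])

```text
time_s: 17.75
eef_pos: [0.4256, 0.076, 0.0297]
eef_rot: [-3.141, -0.002, -3.058]
force: [0.6, -0.3, 0.1]
opening: 0.0425
grip_force: 0.0
```

>>> move_arm(turn=[[0,0,0],[0,0,0],[0,0,0],[0,0,0],[0,0,0],[0,0,0],[0,0,0],[0,0,0]], offset=[[0,0,0],[0,0,0],[0,0,0],[0,0,0],[0,0,-0.03],[-0.015,-0.009,0],[-0.015,-0.009,0],[0,0,0]], gripper=[1,1,1,1,1,1,1,1])

```text
time_s: 18.55
eef_pos: [0.4592, 0.0606, 0.0611]
eef_rot: [-3.142, 0.003, -3.058]
force: [-0.5, 0.8, -1.9]
opening: 0.0163
grip_force: 59.3
```

>>> move_arm(turn=[[0,0,0],[0,0,0],[0,0,0],[0,0,0]], offset=[[0.001,0,0.018],[0,0,0.01],[0,0,0.0025],[0,0,0]], gripper=[1,1,1,1])

```text
time_s: 18.95
eef_pos: [0.4559, 0.061, 0.0301]
eef_rot: [3.141, -0.0, -3.057]
force: [-6.9, -3.5, 20.8]
opening: 0.0166
grip_force: 64.1
```

>>> move_arm(turn=[[0,0,0],[0,0,0],[0,0,0],[0,0,0],[0,0,0],[0,0,0],[0,0,0]], offset=[[0,0,0],[0,0,0],[0,0,0],[0,0,-0.02],[0,0,-0.04],[0,0,-0.04],[0,0,0]], gripper=[0.5,0.5,0.5,0.5,0.5,0.5,0.5])

```text
time_s: 19.65
eef_pos: [0.4582, 0.0617, 0.1335]
eef_rot: [3.14, 0.006, -3.056]
force: [0.4, 1.3, -0.1]
opening: 0.0429
grip_force: 0.0
```

```bash
python3 chk.py .004 wrist
```

```text
19.65 [0.4582 0.0617 0.1335] [ 3.1403  0.0064 -3.0564]
wrist [ 0.4634 -0.0102  0.0744  0.0167  0.7   ] [187. 154. 265. 292.] in plate: [ 0.0003 -0.0007 -0.0086]
wrist [0.456  0.0615 0.0851 0.0224 0.61  ] [282. 151. 355. 288.] in plate: [-0.0011  0.0714  0.0021]
```

>>> move_arm(turn=[[0,0,0.13],[0,0,0],[0,0,0],[0,0,0],[0,0,0],[0,0,0],[0,0,0],[0,0,0]], offset=[[0,0,0],[-0.0053,-0.0474,0],[-0.0053,-0.0474,0],[-0.0053,-0.0474,0],[-0.0053,-0.0474,0],[-0.0053,-0.0474,0],[-0.0053,-0.0474,0],[-0.0053,-0.0474,0]], gripper=[0.5,0.5,0.5,0.5,0.5,0.5,0.5,0.5])

```text
time_s: 20.55
eef_pos: [0.4775, -0.2736, 0.1279]
eef_rot: [3.141, -0.002, 3.097]
force: [0.7, 1.2, -0.0]
opening: 0.0428
grip_force: 0.0
```

>>> move_arm(turn=[[0,0,0],[0,0,0],[0,0,0],[0,0,0]], offset=[[-0.0053,-0.0474,0],[-0.0053,-0.0474,0],[0,0,0.025],[0,0,0]], gripper=[0.5,0.5,0.5,0.5])

```text
time_s: 20.95
eef_pos: [0.4823, -0.3668, 0.1002]
eef_rot: [3.139, -0.006, 3.095]
force: [0.2, 1.1, -1.4]
opening: 0.0429
grip_force: 0.0
```

```bash
python3 chk.py .003 wrist
```

```text
20.95 [ 0.4823 -0.3668  0.1002] [ 3.139  -0.0058  3.0948]
wrist [ 0.4871 -0.3661 -0.0393  0.0162  0.57  ] [281. 172. 370. 320.] in plate: [-0.0056 -0.3574 -0.1223]
```

>>> move_arm(turn=[[0,0,0],[0,0,0],[0,0,0],[0,0,0]], offset=[[-0.003,0.0005,0.035],[0,0,0.028],[0,0,0.009],[0,0,0]], gripper=[0.5,0.5,0.5,0.5])

```text
time_s: 21.45
eef_pos: [0.4876, -0.3658, 0.0321]
eef_rot: [3.141, -0.001, 3.098]
force: [-0.4, -0.0, 0.8]
opening: 0.0427
grip_force: 0.0
```

>>> move_arm(turn=[[0,0,0],[0,0,0],[0,0,0],[0,0,0],[0,0,0],[0,0,0],[0,0,0],[0,0,0]], offset=[[0,0,0],[0,0,0],[0,0,0],[0,0,0],[0,0,-0.02],[0,0,-0.03],[0,0,-0.02],[0,0,0]], gripper=[1,1,1,1,1,1,1,1])

```text
time_s: 22.25
eef_pos: [0.4891, -0.3678, 0.1062]
eef_rot: [-3.139, 0.005, 3.097]
force: [0.1, 0.1, -0.8]
opening: 0.0162
grip_force: 59.3
```

>>> move_arm(turn=[[0,0,-0.127],[0,0,0],[0,0,0],[0,0,0],[0,0,0],[0,0,0],[0,0,0],[0,0,0]], offset=[[0,0,0],[-0.0008,0.0411,0],[-0.0008,0.0411,0],[-0.0008,0.0411,0],[-0.0008,0.0411,0],[-0.0008,0.0411,0],[-0.0008,0.0411,0],[-0.0008,0.0411,0]], gripper=[1,1,1,1,1,1,1,1])

```text
time_s: 23.05
eef_pos: [0.4692, -0.0779, 0.1025]
eef_rot: [3.142, 0.001, -3.059]
force: [1.0, 1.1, -1.3]
opening: 0.0161
grip_force: 59.3
```

>>> move_arm(turn=[[0,0,0],[0,0,0],[0,0,0]], offset=[[0,0,0],[0,0,0.02],[0,0,0]], gripper=[1,1,1])

```text
time_s: 23.35
eef_pos: [0.4686, -0.0793, 0.0811]
eef_rot: [3.141, -0.002, -3.059]
force: [-0.2, -0.1, 0.0]
opening: 0.0161
grip_force: 59.3
```

```bash
python3 bay.py pics/w5.png .463 -.0095 .083
```

```text
23.35 [ 0.4686 -0.0793  0.0811] [ 3.1415e+00 -2.2000e-03 -3.0589e+00] 0.01611157067930035
```

View pics/w5.png

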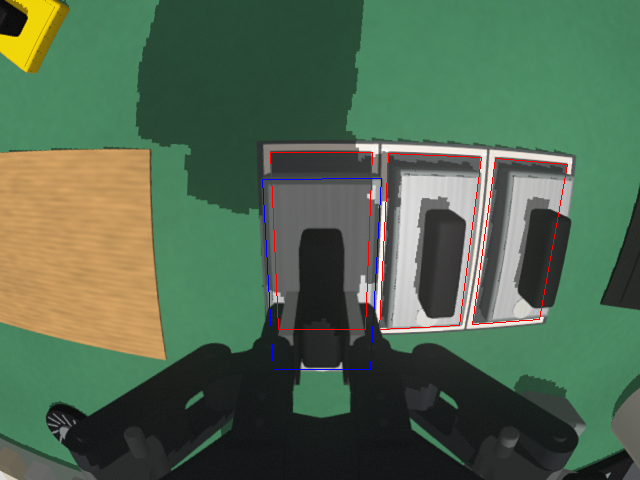

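The overlay shows bay0 centred under the held carrier, with the other two inside their outlines. Lowering now.

>>> move_arm(turn=[[0,0,0],[0,0,0],[0,0,0],[0,0,0],[0,0,0]], offset=[[0,0,0.025],[0,0,0.015],[0,0,0.005],[0,0,0.001],[0,0,0]], gripper=[1,1,1,1,1])

```text
time_s: 23.9
eef_pos: [0.47, -0.0798, 0.037]
eef_rot: [-3.141, 0.001, -3.06]
force: [-0.2, -0.0, -1.3]
opening: 0.0157
grip_force: 59.3
```

>>> move_arm(turn=[[0,0,0],[0,0,0],[0,0,0],[0,0,0],[0,0,0],[0,0,0],[0,0,0],[0,0,0]], offset=[[0,0,0],[0,0,0],[0,0,0],[0,0,-0.02],[0,0,-0.04],[0,0,-0.04],[0.01,0.05,-0.04],[0,0,0]], gripper=[0.5,0.5,0.5,0.5,0.5,0.5,0.5,0.5])

```text
time_s: 24.7
eef_pos: [0.4597, -0.0382, 0.1707]
eef_rot: [3.14, 0.005, -3.056]
force: [-0.1, -0.5, -1.0]
opening: 0.043
grip_force: 0.0
```

```bash
python3 chk.py .004 wrist side
```

```text
24.7 [ 0.4597 -0.0382  0.1707] [ 3.1401  0.0053 -3.0556]
wrist [ 0.4688 -0.0794  0.0877  0.0242  0.88  ] [239. 161. 307. 279.] in plate: [-0.0001 -0.0701  0.0047]
wrist [ 0.4639 -0.0095  0.0901  0.0301  0.87  ] [324. 156. 388. 281.] in plate: [ 0.0009 -0.0001  0.0071]
wrist [0.4549 0.0621 0.0795 0.0187 0.79  ] [400. 159. 469. 274.] in plate: [-0.0022  0.072  -0.0035]
side [ 0.4696 -0.085   0.2234  0.1117  0.94  ] [243. 260. 292. 296.] in plate: [ 0.0003 -0.0758  0.1404]
side [ 0.4643 -0.0101  0.1791  0.1025  0.77  ] [235. 248. 287. 275.] in plate: [ 0.0012 -0.0007  0.0961]
side [0.4573 0.0606 0.4882 0.2074 0.75  ] [226. 234. 267. 263.] in plate: [1.000e-04 7.040e-02 4.052e-01]
```

>>> move_arm(turn=[[0,0,0],[0,0,0],[0,0,0],[0,0,0],[0,0,0]], offset=[[-0.003,0.033,0],[-0.003,0.033,0],[-0.004,0.033,0],[0,0,0],[0,0,0]], gripper=[0.5,0.5,0.5,0.5,0.5])

```text
time_s: 25.4
eef_pos: [0.4604, 0.0572, 0.1663]
eef_rot: [-3.141, -0.002, -3.059]
force: [0.6, -0.8, 0.4]
opening: 0.0425
grip_force: 0.0
```

```bash
cat > rect.py <<'E'
import sys
from car import *
# top-down rectified picture (z=.004), 3 px/mm, plate frame, region x0..x1,y0..y1 (m)
x0,x1,y0,y1=map(float,sys.argv[2:6]); st=telemetry.observe(); c=cam("wrist",st); im=eyes.camera("wrist")
ys=np.arange(y0,y1,1/3000); xs=np.arange(x0,x1,1/3000); Y,X=np.meshgrid(ys,xs)
P=place(np.stack([X.ravel(),Y.ravel(),np.full(X.size,.004)],1),.463,-.0095,.083)
uv=proj(c,P).astype(np.float32).reshape(*X.shape,2)
q=cv2.remap(im,uv[...,0],uv[...,1],cv2.INTER_LINEAR); print(q.shape,st["eef_pos"].round(4))
cv2.imwrite(sys.argv[1],q[:,:,::-1])
for xx in(-.045,-.03,0,.03): 
    row=q[int((xx-x0)*3000)-3:int((xx-x0)*3000)+4].mean((0,2)); e=np.abs(np.diff(row)); k=np.where(e>12)[0]
    print(xx,[(round(float(ys[i])*1000,1),round(float(row[i+1]-row[i]))) for i in k])
E
python3 rect.py pics/r1.png -.075 .075 .03 .115
```

```text
(450, 256, 3) [0.4604 0.0572 0.1663]
-0.045 [(33.3, -16), (33.7, -16), (35.0, 22), (35.3, 22), (39.0, -12), (39.3, -13), (98.0, 18), (98.3, 26), (98.7, 27), (99.0, 28), (99.3, 29), (99.7, 15), (103.0, -34), (103.3, -46), (103.7, -38)]
-0.03 [(32.7, -15), (33.0, -33), (33.3, -33), (34.7, 27), (35.0, 27), (35.3, 20), (35.7, 17), (36.0, 14), (38.7, -26), (39.0, -37), (39.3, -34), (39.7, -20), (40.0, -20), (43.0, 13), (43.3, 14), (57.7, -20), (58.0, -33), (58.3, -32), (76.0, 13), (76.3, 13), (76.7, 16), (77.0, 19), (77.3, 18), (98.3, 19), (98.7, 25), (99.0, 25), (99.3, 24), (99.7, 24), (102.7, -32), (103.0, -32), (103.3, -25), (103.7, -23), (104.0, -17)]
0 [(32.7, -13), (33.0, -27), (33.3, -27), (33.7, -12), (34.7, 25), (35.0, 27), (35.3, 19), (39.0, -46), (39.3, -45), (39.7, -23), (42.3, 15), (42.7, 15), (43.0, 14), (43.7, 12), (45.7, 13), (46.0, 14), (57.3, -14), (57.7, -31), (58.0, -30), (60.3, -14), (60.7, -13), (80.3, 31), (80.7, 35), (81.0, 30), (81.3, 18), (81.7, 18), (98.3, 13), (98.7, 12), (99.0, 31), (99.3, 34), (99.7, 25), (102.3, -12), (102.7, -22), (103.0, -21), (103.3, -28), (103.7, -28), (104.0, -19)]
0.03 [(32.7, -17), (33.0, -27), (33.3, -27), (34.7, 27), (35.0, 27), (35.3, 21), (35.7, 14), (36.0, 15), (39.0, -39), (39.3, -38), (39.7, -27), (60.0, -29), (60.3, -29), (60.7, -24), (61.0, -23), (61.3, -21), (80.7, 40), (81.0, 45), (81.3, 37), (99.0, 34), (99.3, 37), (99.7, 28), (102.7, -25), (103.0, -25), (103.3, -27), (103.7, -27), (104.0, -26)]
```

View pics/r1.png

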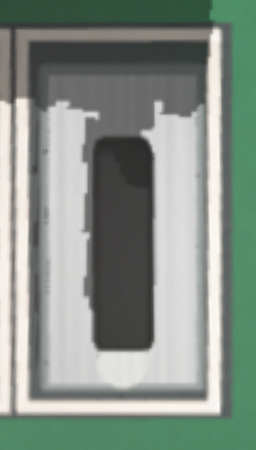

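The rectified view shows the bay2 carrier almost touching the right outline, about 2 mm off centre. I'll regrip it and shift it.

>>> move_arm(turn=[[0,0,0],[0,0,0],[0,0,0],[0,0,0],[0,0,0],[0,0,0]], offset=[[0.004,0.0047,0],[0,0,0.045],[0,0,0.045],[0,0,0.03],[0,0,0.012],[0,0,0]], gripper=[0.5,0.5,0.5,0.5,0.5,0.5])

```text
time_s: 26.05
eef_pos: [0.4555, 0.0614, 0.0344]
eef_rot: [-3.141, -0.002, -3.06]
force: [0.7, 0.3, 1.0]
opening: 0.0429
grip_force: 0.0
```

>>> move_arm(turn=[[0,0,0],[0,0,0],[0,0,0],[0,0,0],[0,0,0],[0,0,0]], offset=[[0,0,0],[0,0,0],[0,0,0],[0,0,0],[0,0,-0.012],[0,0,0]], gripper=[1,1,1,1,1,1])

```text
time_s: 26.65
eef_pos: [0.4572, 0.0624, 0.0492]
eef_rot: [3.141, 0.003, -3.059]
force: [1.2, 0.4, -1.6]
opening: 0.0163
grip_force: 59.1
```

>>> move_arm(turn=[[0,0,0],[0,0,0],[0,0,0]], offset=[[0,-0.0029,0],[0,0,0.007],[0,0,0]], gripper=[1,1,1])

```text
time_s: 26.95
eef_pos: [0.4559, 0.059, 0.0393]
eef_rot: [-3.141, -0.001, -3.059]
force: [-0.5, 0.0, -1.4]
opening: 0.0158
grip_force: 59.1
```

>>> move_arm(turn=[[0,0,0],[0,0,0],[0,0,0],[0,0,0],[0,0,0]], offset=[[-0.001,0.0003,0.0025],[0,0,0],[0,0,0],[0,0,0],[0,0,0]], gripper=[1,1,0.5,0.5,0.5])

```text
time_s: 27.45
eef_pos: [0.4575, 0.0596, 0.0378]
eef_rot: [-3.142, 0.0, -3.059]
force: [0.2, 0.5, -1.3]
opening: 0.0429
grip_force: 0.0
```

>>> move_arm(turn=[[0,0,0],[0,0,0],[0,0,0],[0,0,0],[0,0,0]], offset=[[0,0,-0.02],[0,0,-0.04],[0,0,-0.04],[0,0,-0.03],[0,0,0]], gripper=[0.5,0.5,0.5,0.5,0.5])

```text
time_s: 27.95
eef_pos: [0.4592, 0.06, 0.1714]
eef_rot: [3.14, 0.006, -3.059]
force: [0.4, 0.0, -1.4]
opening: 0.0426
grip_force: 0.0
```

```bash
python3 chk.py .004 wrist; python3 rect.py pics/r2.png -.075 .075 .03 .115 | tail -2
```

```text
27.95 [0.4592 0.06   0.1714] [ 3.1401  0.006  -3.0595]
wrist [0.4555 0.0595 0.0867 0.0207 0.83  ] [284. 147. 354. 269.] in plate: [-0.0018  0.0693  0.0037]
wrist [ 0.463  -0.0102  0.0945  0.0235  0.78  ] [205. 148. 272. 271.] in plate: [-0.     -0.0007  0.0115]
wrist [ 0.4691 -0.0803  0.0777  0.0241  0.64  ] [130. 156. 201. 271.] in plate: [ 0.0002 -0.071  -0.0053]
0 [(32.3, -19), (32.7, -20), (33.0, -22), (33.3, -26), (33.7, -26), (34.3, 14), (34.7, 17), (35.0, 26), (35.3, 26), (38.7, -13), (39.0, -25), (39.3, -45), (39.7, -46), (41.0, 16), (41.3, 16), (43.7, 15), (44.0, 15), (54.7, -25), (55.0, -24), (55.3, -19), (55.7, -15), (56.0, -14), (77.7, 24), (78.0, 25), (78.3, 24), (78.7, 25), (79.0, 22), (93.0, -13), (93.3, -13), (95.7, -13), (96.0, -13), (98.0, 23), (98.3, 26), (98.7, 26), (99.0, 24), (99.3, 23), (103.0, -22), (103.3, -37), (103.7, -37), (104.0, -13)]
0.03 [(30.0, 17), (32.3, -13), (32.7, -14), (33.0, -28), (33.3, -28), (33.7, -19), (34.7, 23), (35.0, 33), (35.3, 32), (39.0, -23), (39.3, -39), (39.7, -38), (41.0, 13), (41.3, 13), (43.7, 13), (44.0, 12), (57.7, -21), (58.0, -21), (58.3, -24), (58.7, -28), (59.0, -27), (77.7, 26), (78.0, 34), (78.3, 32), (78.7, 23), (79.0, 23), (92.7, -18), (93.0, -19), (98.0, 18), (98.3, 18), (98.7, 24), (99.0, 28), (99.3, 27), (103.0, -20), (103.3, -39), (103.7, -39), (104.0, -18)]
```

All three carriers are centred in their bays. Next I take the shut fingers to the ring side of the lever.

>>> move_arm(turn=[[0,0,0.13],[0,0,0.13],[0,0,0.13],[0,0,0],[0,0,0],[0,0,0],[0,0,0],[0,0,0]], offset=[[0,0,0],[0,0,0],[0,0,0],[-0.0206,0.0313,0],[-0.0206,0.0313,0],[-0.0206,0.0313,0],[-0.0206,0.0313,0],[0,0,0]], gripper=[1,1,1,1,1,1,1,1])

```text
time_s: 28.9
eef_pos: [0.5755, 0.157, 0.1655]
eef_rot: [-3.14, -0.001, 2.837]
force: [-0.9, -0.4, -0.7]
opening: -0.0002
grip_force: 0.0
```

>>> move_arm(turn=[[0,0,0],[0,0,0],[0,0,0],[0,0,0]], offset=[[0,0,0.04],[0,0,0.035],[0,0,0.006],[0,0,0]], gripper=[1,1,1,1])

```text
time_s: 29.3
eef_pos: [0.5731, 0.1533, 0.0856]
eef_rot: [-3.139, -0.002, 2.833]
force: [0.0, 0.5, 1.2]
opening: -0.0001
grip_force: 0.0
```

>>> move_arm(turn=[[0,0,0],[0,0,0],[0,0,0],[0,0,0],[0,0,0],[0,0,0],[0,0,0],[0,0,0]], offset=[[-0.017,0,0],[-0.017,0,0],[-0.017,0,0],[-0.017,0,0],[-0.017,0,0],[0,0,0],[0.03,0,-0.02],[0,0,-0.05]], gripper=[1,1,1,1,1,1,1,1])

```text
time_s: 30.1
eef_pos: [0.6216, 0.1383, 0.1546]
eef_rot: [-3.138, -0.007, 2.835]
force: [0.5, 1.3, 0.7]
opening: 0.0
grip_force: 0.0
```

```bash
cat > lev.py <<'E'
from car import *
st=telemetry.observe(); print(st["time_s"],st["eef_pos"].round(4))
s,k=np.sin(.6),np.cos(.6)
for n in("scene","side"):
    c=cam(n); im=eyes.camera(n); cv2.imwrite("pics/lv_%s.png"%n,im[:,:,::-1])
    on,off=[proj(c,place(np.array([[q*.066*s,0,.045+.066*k]]),.652,.13,-.31))[0].round() for q in(1,-1)]
    dark=[im[int(p[1])-2:int(p[1])+3,int(p[0])-3:int(p[0])+4].mean().round() for p in(on,off)]
    print(n,"on",on,"off",off,"brightness",dark,[np.round(d["box"]) for d in nets.cut_out(n,"isolator_tip")[:1]])
E
python3 lev.py
```

```text
30.1 [0.6216 0.1383 0.1546]
scene on [415. 257.] off [409. 240.] brightness [np.float64(52.0), np.float64(58.0)] [array([407., 254., 425., 266.])]
side on [332. 189.] off [302. 190.] brightness [np.float64(38.0), np.float64(118.0)] [array([315., 182., 334., 211.])]
```

The lever is on the ON side, with the tip at (325,196) in the side view. Now to the plunger.

>>> move_arm(turn=[[0,0,0],[0,0,0],[0,0,0],[0,0,0],[0,0,0],[0,0,0],[0,0,0],[0,0,0]], offset=[[-0.019,-0.0372,0],[-0.019,-0.0372,0],[-0.019,-0.0372,0],[-0.019,-0.0372,0],[-0.019,-0.0372,0],[-0.019,-0.0372,0],[0,0,0.04],[0,0,0]], gripper=[1,1,1,1,1,1,1,1])

```text
time_s: 31.1
eef_pos: [0.6646, -0.1107, 0.1123]
eef_rot: [-3.14, -0.007, 2.832]
force: [0.3, 1.1, -0.9]
opening: 0.0003
grip_force: 0.0
```

```bash
python3 - <<'E'
from car import *
st=telemetry.observe(); print(st["eef_pos"])
for n in("side","scene","wrist"):
    c=cam(n,st); eyes.camera(n)
    for l in("plunger_top",):
        for d in nets.cut_out(n,l)[:1]:
            m=d["pixels"];h=hull(m).reshape(-1,2); print(n,d["conf"],np.round(d["box"]),proj(c,[[.663,-.109,.086],st["eef_pos"]]).round(), fit([(c,m)],cyl(.026,.078,.086),[.663,-.109,0]))
E
python3 chk.py .004 side
```

```text
[ 0.66458721 -0.11066237  0.11231323]
side 0.92 [347. 234. 372. 253.] [[359. 240.]
 [360. 230.]] (array([ 0.65901232, -0.11758026,  0.19778394]), np.float64(0.11665643792868463))
scene 0.58 [304. 269. 327. 287.] [[315. 277.]
 [314. 267.]] (array([ 0.66765588, -0.11087505,  1.11914755]), np.float64(0.09733501128022304))
wrist 0.78 [263. 208. 363. 304.] [[323. 279.]
 [321. 307.]] (array([ 0.65455769, -0.11012116,  0.69052464]), np.float64(0.11468025816195582))
31.4 [ 0.6681 -0.1091  0.1182] [3.141e+00 1.800e-03 2.835e+00]
side [ 0.4702 -0.0837  0.1251  0.055   0.93  ] [243. 260. 292. 295.] in plate: [ 0.001  -0.0745  0.0421]
side [ 0.4647 -0.0132  0.1665  0.0517  0.87  ] [234. 248. 284. 276.] in plate: [ 0.0013 -0.0038  0.0835]
side [0.4584 0.0619 0.3338 0.1988 0.56  ] [225. 231. 271. 261.] in plate: [0.0014 0.0715 0.2508]
```

>>> move_arm(turn=[[0,0,0],[0,0,0],[0,0,0],[0,0,0],[0,0,0]], offset=[[0.005,0,0.02],[0,0,0.012],[0,0,0.008],[0,0,0.006],[0,0,0]], gripper=[1,1,1,1,1])

```text
time_s: 32.0
eef_pos: [0.6626, -0.1081, 0.0719]
eef_rot: [3.141, -0.001, 2.834]
force: [-9.2, 4.8, 19.1]
opening: 0.0001
grip_force: 9.1
```

The plunger is on its stop: z is 0.0719 and the force is 19 N. I hold it there.

>>> move_arm(turn=[[0,0,0],[0,0,0],[0,0,0],[0,0,0],[0,0,0],[0,0,0],[0,0,0],[0,0,0]], offset=[[0,0,0.001],[0,0,0],[0,0,0],[0,0,0],[0,0,0],[0,0,0],[0,0,0],[0,0,0]], gripper=[1,1,1,1,1,1,1,1])

```text
time_s: 32.8
eef_pos: [0.6628, -0.1081, 0.0717]
eef_rot: [3.141, 0.0, 2.834]
force: [-15.1, 5.6, 30.5]
opening: -0.0002
grip_force: 15.2
```

>>> move_arm(turn=[[0,0,0],[0,0,0],[0,0,0],[0,0,0],[0,0,0],[0,0,0],[0,0,0]], offset=[[0,0,0],[0,0,0],[0,0,0],[0,0,0],[0,0,0],[0,0,0],[0,0,0]], gripper=[1,1,1,1,1,1,1])

```text
time_s: 33.5
eef_pos: [0.6628, -0.1081, 0.0717]
eef_rot: [3.141, 0.0, 2.834]
force: [-15.5, 5.4, 30.3]
opening: -0.0001
grip_force: 15.2
```

>>> move_arm(turn=[[0,0,0],[0,0,0],[0,0,0],[0,0,0],[0,0,0],[0,0,0]], offset=[[0,0,-0.01],[0,0,-0.02],[0,0,-0.04],[0,0,-0.04],[0,0,0],[0,0,0]], gripper=[1,1,1,1,1,1])

```text
time_s: 34.1
eef_pos: [0.6631, -0.1086, 0.1806]
eef_rot: [3.141, 0.002, 2.834]
force: [0.8, 0.0, -1.3]
opening: 0.0002
grip_force: 0.0
```

```bash
python3 lev.py; python3 chk.py .004 wrist
```

```text
34.1 [ 0.6631 -0.1086  0.1806]
scene on [415. 257.] off [409. 240.] brightness [np.float64(52.0), np.float64(59.0)] [array([408., 253., 423., 268.])]
side on [332. 189.] off [302. 190.] brightness [np.float64(40.0), np.float64(122.0)] [array([315., 182., 337., 212.])]
34.3 [ 0.6621 -0.1084  0.1785] [-3.1411e+00 -1.7000e-03  2.8338e+00]
wrist [ 0.4825  0.0101 -0.6727  0.8242  0.98  ] [346.   0. 415.  24.] in plate: [ 0.0211  0.0179 -0.7557]
wrist [ 0.4688 -0.0792  0.0785  0.5713  0.82  ] [253.   4. 340.  55.] in plate: [-0.     -0.07   -0.0045]
```

>>> move_arm(turn=[[0,0,0],[0,0,0],[0,0,0],[0,0,0],[0,0,0],[0,0,0]], offset=[[0.0013,0.0448,0],[0.0013,0.0448,0],[0.0013,0.0448,0],[0.0013,0.0448,0],[0.0013,0.0448,0],[0,0,0]], gripper=[1,1,1,1,1,1])

```text
time_s: 35.0
eef_pos: [0.7243, 0.1153, 0.1782]
eef_rot: [3.139, -0.002, 2.842]
force: [-1.2, -0.5, -0.5]
opening: -0.0002
grip_force: 0.0
```

>>> move_arm(turn=[[0,0,0],[0,0,0],[0,0,0],[0,0,0]], offset=[[0,0,0.045],[0,0,0.04],[0,0,0.006],[0,0,0]], gripper=[1,1,1,1])

```text
time_s: 35.4
eef_pos: [0.7238, 0.1067, 0.088]
eef_rot: [-3.14, -0.002, 2.834]
force: [-0.3, -0.4, 1.1]
opening: -0.0001
grip_force: 0.0
```

>>> move_arm(turn=[[0,0,0],[0,0,0],[0,0,0],[0,0,0],[0,0,0],[0,0,0],[0,0,0],[0,0,0]], offset=[[0.016,0,0],[0.016,0,0],[0.016,0,0],[0.016,0,0],[0.016,0,0],[0,0,0],[-0.03,0,-0.02],[0,0,-0.05]], gripper=[1,1,1,1,1,1,1,1])

```text
time_s: 36.2
eef_pos: [0.6776, 0.1201, 0.1579]
eef_rot: [-3.138, -0.002, 2.832]
force: [-0.4, -0.2, 0.2]
opening: -0.0002
grip_force: 0.0
```

>>> move_arm(turn=[[0,0,-0.13],[0,0,-0.13],[0,0,-0.13],[0,0,0]], offset=[[0,0,0],[0,0,0],[0,0,0],[0,0,0]], gripper=[0.5,0.5,0.5,0.5])

```text
time_s: 36.6
eef_pos: [0.6778, 0.1216, 0.1608]
eef_rot: [3.141, 0.003, -3.058]
force: [-0.7, 0.1, 1.4]
opening: 0.043
grip_force: 0.0
```

```bash
python3 lev.py; python3 see.py pics/w6.png .004 mat
```

```text
36.6 [0.6778 0.1216 0.1608]
scene on [415. 257.] off [409. 240.] brightness [np.float64(141.0), np.float64(64.0)] [array([398., 234., 417., 268.])]
side on [332. 189.] off [302. 190.] brightness [np.float64(39.0), np.float64(42.0)] [array([297., 184., 318., 211.])]
36.8 [0.677  0.122  0.1593] [-3.1415e+00  8.0000e-04 -3.0628e+00] [-0.4   0.61  0.26  1.51 -0.17  1.04  1.55]
carrier [ 0.4884 -0.0306  0.7967  0.8148  0.89  ] [149.   0. 214.  24.]
carrier [ 0.4966 -0.1002  1.0337  0.6871  0.81  ] [ 81.   2. 138.  38.]
carrier [0.4601 0.0523 0.2466 0.9318 0.7   ] [228.   1. 296.   6.]
mat 0.87 [388.   0. 601.  88.] [ 0.43448968  0.28122346 -0.09974885] 0.6329930655247271
```

The lever is on the ring side (OFF). Now to a view over the plate and mat.

>>> move_arm(turn=[[0,0,0],[0,0,0],[0,0,0],[0,0,0],[0,0,0],[0,0,0],[0,0,0]], offset=[[0.045,0.0073,-0.015],[0.045,0.0073,-0.015],[0.045,0.0073,-0.015],[0.045,0.0073,-0.015],[0.045,0.0073,0],[0,0,0],[0,0,0]], gripper=[0.5,0.5,0.5,0.5,0.5,0.5,0.5])

```text
time_s: 37.65
eef_pos: [0.4492, 0.1404, 0.2193]
eef_rot: [3.141, 0.001, -3.059]
force: [0.7, 0.9, -0.3]
opening: 0.0425
grip_force: 0.0
```

```bash
python3 see.py pics/w6.png .004 mat
```

```text
37.65 [0.4492 0.1404 0.2193] [ 3.1407e+00  1.2000e-03 -3.0592e+00] [-0.61  0.15  0.27  2.01 -0.05  0.99  1.33]
carrier [0.4554 0.0598 0.0919 0.0238 0.92  ] [208. 147. 266. 253.]
carrier [ 0.4683 -0.0788  0.0884  0.025   0.63  ] [ 89. 159. 148. 252.]
carrier [ 0.464  -0.0105  0.0877  0.0311  0.56  ] [146. 153. 202. 256.]
mat 0.84 [337.  97. 550. 280.] [ 0.4337589   0.27583252 -0.10551322] 0.030372068147716424
```

View pics/w6.png

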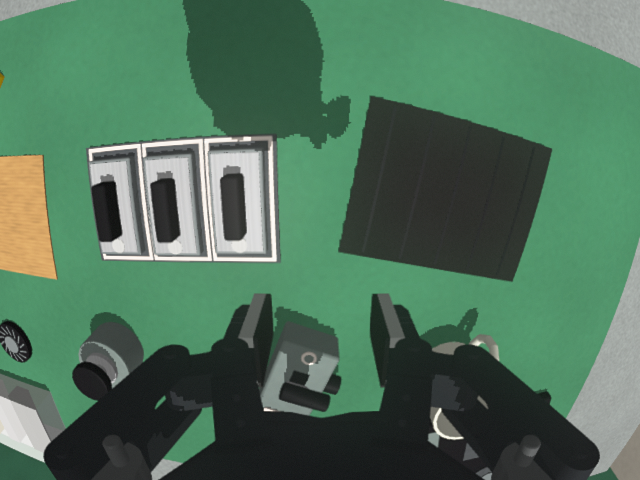

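The view shows the carriers in their bays at (118,205), (172,205) and (236,200), the empty mat at (445,190) and the lever off. I move the carriers to the mat, bay2's first.

>>> move_arm(turn=[[0,0,0],[0,0,0],[0,0,0],[0,0,0],[0,0,0],[0,0,0]], offset=[[0,-0.0405,0],[0,-0.0405,0],[0,0,0.045],[0,0,0.045],[0,0,0.03],[0,0,0]], gripper=[0.5,0.5,0.5,0.5,0.5,0.5])

```text
time_s: 38.4
eef_pos: [0.4545, 0.0583, 0.0954]
eef_rot: [-3.139, -0.006, -3.061]
force: [-0.2, -0.3, 1.3]
opening: 0.0425
grip_force: 0.0
```

```bash
python3 chk.py .004 wrist
```

```text
38.4 [0.4545 0.0583 0.0954] [-3.1395 -0.0062 -3.0605]
wrist [ 0.4688 -0.0801  0.0709  0.0417  0.96  ] [ 88. 174. 174. 319.] in plate: [-0.0001 -0.0708 -0.0121]
wrist [ 0.4634 -0.0109  0.0855  0.0653  0.92  ] [172. 167. 262. 322.] in plate: [ 0.0003 -0.0014  0.0025]
wrist [0.4558 0.0593 0.0888 0.0205 0.62  ] [278. 164. 368. 319.] in plate: [-0.0015  0.0692  0.0058]
```

>>> move_arm(turn=[[0,0,0],[0,0,0],[0,0,0],[0,0,0]], offset=[[-0.001,0.001,0.035],[0,0,0.022],[0,0,0.006],[0,0,0]], gripper=[0.5,0.5,0.5,0.5])

```text
time_s: 38.9
eef_pos: [0.4576, 0.0604, 0.0365]
eef_rot: [-3.142, 0.001, -3.06]
force: [0.2, 1.2, -0.3]
opening: 0.0426
grip_force: 0.0
```

>>> move_arm(turn=[[0,0,0],[0,0,0],[0,0,0],[0,0,0],[0,0,0],[0,0,0],[0,0,0],[0,0,0]], offset=[[0,0,0],[0,0,0],[0,0,0],[0,0,0],[0,0,-0.02],[0,0,-0.03],[0,0,-0.02],[0,0,0]], gripper=[1,1,1,1,1,1,1,1])

```text
time_s: 39.7
eef_pos: [0.4585, 0.0608, 0.1086]
eef_rot: [3.14, 0.005, -3.059]
force: [-0.8, -0.5, -2.4]
opening: 0.0157
grip_force: 59.5
```

>>> move_arm(turn=[[0,0,0.0925],[0,0,0.0925],[0,0,0],[0,0,0],[0,0,0],[0,0,0],[0,0,0],[0,0,0]], offset=[[0,0,0],[0,0,0],[0.0062,0.0401,0],[0.0062,0.0401,0],[0.0062,0.0401,0],[0.0062,0.0401,0],[0.0062,0.0401,0],[0.0062,0.0401,0]], gripper=[1,1,1,1,1,1,1,1])

```text
time_s: 40.5
eef_pos: [0.4441, 0.3051, 0.1053]
eef_rot: [-3.141, -0.0, 3.039]
force: [0.7, -0.4, -1.4]
opening: 0.0158
grip_force: 59.5
```

>>> move_arm(turn=[[0,0,0],[0,0,0],[0,0,0],[0,0,0]], offset=[[0.0062,0.0401,0],[0,0,0],[0,0,0.02],[0,0,0]], gripper=[1,1,1,1])

```text
time_s: 40.9
eef_pos: [0.4414, 0.3432, 0.0836]
eef_rot: [-3.139, -0.002, 3.039]
force: [-0.1, -0.5, -0.9]
opening: 0.0155
grip_force: 59.5
```

>>> move_arm(turn=[[0,0,0],[0,0,0],[0,0,0],[0,0,0],[0,0,0]], offset=[[0,0,0.025],[0,0,0.015],[0,0,0.005],[0,0,0.001],[0,0,0]], gripper=[1,1,1,1,1])

```text
time_s: 41.4
eef_pos: [0.4428, 0.3441, 0.0402]
eef_rot: [3.141, 0.0, 3.039]
force: [0.3, -0.4, -1.2]
opening: 0.0158
grip_force: 59.5
```

>>> move_arm(turn=[[0,0,0],[0,0,0],[0,0,0],[0,0,0],[0,0,0],[0,0,0],[0,0,-0.0925],[0,0,-0.0925]], offset=[[0,0,0],[0,0,0],[0,0,0],[0,0,-0.02],[0,0,-0.04],[0,0,-0.04],[0,0,0],[0,0,0]], gripper=[0.5,0.5,0.5,0.5,0.5,0.5,0.5,0.5])

```text
time_s: 42.2
eef_pos: [0.443, 0.3446, 0.1413]
eef_rot: [3.14, 0.002, -3.056]
force: [0.1, 0.4, -1.1]
opening: 0.0427
grip_force: 0.0
```

```bash
python3 chk.py .003 wrist
```

```text
42.2 [0.443  0.3446 0.1413] [ 3.1399e+00  2.1000e-03 -3.0556e+00]
wrist [ 0.4988 -0.0285 -1.2804  0.8389  0.76  ] [  2. 205.  14. 269.] in plate: [ 0.0341 -0.0219 -1.3634]
wrist [ 0.44    0.3447 -0.0995  0.0172  0.61  ] [274. 147. 370. 290.] in plate: [ 0.0065  0.3549 -0.1825]
```

>>> move_arm(turn=[[0,0,0],[0,0,0],[0,0,0],[0,0,0],[0,0,0],[0,0,0],[0,0,0],[0,0,0]], offset=[[0.001,-0.0443,0],[0.001,-0.0443,0],[0.001,-0.0443,0],[0.001,-0.0443,0],[0.001,-0.0443,0],[0.001,-0.0443,0],[0.001,-0.0443,0],[0.001,-0.0443,0]], gripper=[0.5,0.5,0.5,0.5,0.5,0.5,0.5,0.5])

```text
time_s: 43.1
eef_pos: [0.4634, -0.0115, 0.1398]
eef_rot: [3.141, 0.0, -3.063]
force: [1.4, 0.3, 0.4]
opening: 0.0425
grip_force: 0.0
```

>>> move_arm(turn=[[0,0,0],[0,0,0],[0,0,0]], offset=[[0,0,0],[0,0,0.035],[0,0,0]], gripper=[0.5,0.5,0.5])

```text
time_s: 43.4
eef_pos: [0.4618, -0.01, 0.1022]
eef_rot: [-3.141, -0.005, -3.062]
force: [-0.4, 0.0, 0.3]
opening: 0.0427
grip_force: 0.0
```

```bash
python3 chk.py .004 wrist
```

```text
43.4 [ 0.4618 -0.01    0.1022] [-3.1411 -0.0046 -3.0622]
wrist [ 0.4638 -0.01    0.0917  0.0186  0.75  ] [279. 162. 365. 317.] in plate: [ 0.0008 -0.0006  0.0087]
wrist [ 0.4687 -0.0801  0.0837  0.0561  0.67  ] [174. 168. 263. 313.] in plate: [-0.0002 -0.0709  0.0007]
```

>>> move_arm(turn=[[0,0,0],[0,0,0],[0,0,0],[0,0,0]], offset=[[-0.001,0,0.035],[0,0,0.028],[0,0,0.006],[0,0,0]], gripper=[0.5,0.5,0.5,0.5])

```text
time_s: 43.9
eef_pos: [0.4648, -0.0096, 0.0362]
eef_rot: [-3.141, -0.001, -3.06]
force: [1.0, 0.2, 0.5]
opening: 0.0427
grip_force: 0.0
```

>>> move_arm(turn=[[0,0,0],[0,0,0],[0,0,0],[0,0,0],[0,0,0],[0,0,0],[0,0,0],[0,0,0]], offset=[[0,0,0],[0,0,0],[0,0,0],[0,0,0],[0,0,-0.02],[0,0,-0.03],[0,0,-0.02],[0,0,0]], gripper=[1,1,1,1,1,1,1,1])

```text
time_s: 44.7
eef_pos: [0.4663, -0.0095, 0.1087]
eef_rot: [3.141, 0.005, -3.059]
force: [1.0, -0.7, -2.3]
opening: 0.0157
grip_force: 59.5
```

>>> move_arm(turn=[[0,0,0.0925],[0,0,0.0925],[0,0,0],[0,0,0],[0,0,0],[0,0,0],[0,0,0],[0,0,0]], offset=[[0,0,0],[0,0,0],[0.0083,0.0401,0],[0.0083,0.0401,0],[0.0083,0.0401,0],[0.0083,0.0401,0],[0.0083,0.0401,0],[0.0083,0.0401,0]], gripper=[1,1,1,1,1,1,1,1])

```text
time_s: 45.5
eef_pos: [0.4392, 0.2364, 0.1055]
eef_rot: [3.142, -0.0, 3.039]
force: [1.1, -0.2, -1.1]
opening: 0.0159
grip_force: 59.5
```

>>> move_arm(turn=[[0,0,0],[0,0,0],[0,0,0],[0,0,0]], offset=[[0.0083,0.0401,0],[0,0,0],[0,0,0.02],[0,0,0]], gripper=[1,1,1,1])

```text
time_s: 45.9
eef_pos: [0.4345, 0.2748, 0.0838]
eef_rot: [-3.139, -0.002, 3.039]
force: [-0.3, 0.8, -1.9]
opening: 0.0155
grip_force: 59.5
```

>>> move_arm(turn=[[0,0,0],[0,0,0],[0,0,0],[0,0,0],[0,0,0]], offset=[[0,0,0.025],[0,0,0.015],[0,0,0.005],[0,0,0.002],[0,0,0]], gripper=[1,1,1,1,1])

```text
time_s: 46.4
eef_pos: [0.436, 0.2754, 0.0392]
eef_rot: [3.141, 0.0, 3.038]
force: [-0.2, 0.9, -1.1]
opening: 0.0156
grip_force: 59.5
```

>>> move_arm(turn=[[0,0,0],[0,0,0],[0,0,0],[0,0,0],[0,0,0],[0,0,0],[0,0,-0.0925],[0,0,-0.0925]], offset=[[0,0,0],[0,0,0],[0,0,0],[0,0,-0.02],[0,0,-0.04],[0,0,-0.04],[0,0,0],[0,0,0]], gripper=[0.5,0.5,0.5,0.5,0.5,0.5,0.5,0.5])

```text
time_s: 47.2
eef_pos: [0.4361, 0.2761, 0.1402]
eef_rot: [3.14, 0.002, -3.055]
force: [-0.1, -0.2, 0.0]
opening: 0.0428
grip_force: 0.0
```

```bash
python3 chk.py .003 wrist
```

```text
47.2 [0.4361 0.2761 0.1402] [ 3.1399e+00  2.2000e-03 -3.0555e+00]
wrist [ 0.5043 -0.0959 -1.2497  0.8219  0.82  ] [  0. 211.  17. 278.] in plate: [ 0.034  -0.0895 -1.3327]
wrist [ 0.4405  0.3453 -0.0973  0.0172  0.74  ] [359. 164. 455. 300.] in plate: [ 0.007   0.3554 -0.1803]
wrist [ 0.4336  0.2761 -0.0859  0.0245  0.6   ] [280. 148. 370. 288.] in plate: [-0.0056  0.2871 -0.1689]
```

>>> move_arm(turn=[[0,0,0],[0,0,0],[0,0,0],[0,0,0],[0,0,0],[0,0,0],[0,0,0],[0,0,0]], offset=[[-0.0005,-0.0446,0],[-0.0005,-0.0446,0],[-0.0005,-0.0446,0],[-0.0005,-0.0446,0],[-0.0005,-0.0446,0],[-0.0005,-0.0446,0],[-0.0005,-0.0446,0],[-0.0005,-0.0446,0]], gripper=[0.5,0.5,0.5,0.5,0.5,0.5,0.5,0.5])

```text
time_s: 48.1
eef_pos: [0.4688, -0.0816, 0.1388]
eef_rot: [3.142, 0.0, -3.063]
force: [0.4, 0.1, -0.1]
opening: 0.0424
grip_force: 0.0
```

>>> move_arm(turn=[[0,0,0],[0,0,0],[0,0,0]], offset=[[0,0,0],[0,0,0.035],[0,0,0]], gripper=[0.5,0.5,0.5])

```text
time_s: 48.4
eef_pos: [0.4671, -0.0797, 0.1011]
eef_rot: [3.141, -0.005, -3.062]
force: [-0.5, -0.9, 0.4]
opening: 0.0423
grip_force: 0.0
```

```bash
python3 chk.py .004 wrist
```

```text
48.4 [ 0.4671 -0.0797  0.1011] [ 3.1414 -0.0048 -3.0623]
wrist [ 0.4686 -0.0796  0.0863  0.0163  0.63  ] [278. 167. 366. 318.] in plate: [-0.0003 -0.0703  0.0033]
```

>>> move_arm(turn=[[0,0,0],[0,0,0],[0,0,0],[0,0,0]], offset=[[-0.001,0,0.035],[0,0,0.027],[0,0,0.006],[0,0,0]], gripper=[0.5,0.5,0.5,0.5])

```text
time_s: 48.9
eef_pos: [0.4701, -0.0797, 0.0363]
eef_rot: [-3.142, -0.0, -3.06]
force: [0.2, 0.7, 0.1]
opening: 0.0428
grip_force: 0.0
```

>>> move_arm(turn=[[0,0,0],[0,0,0],[0,0,0],[0,0,0],[0,0,0],[0,0,0],[0,0,0],[0,0,0]], offset=[[0,0,0],[0,0,0],[0,0,0],[0,0,0],[0,0,-0.02],[0,0,-0.03],[0,0,-0.02],[0,0,0]], gripper=[1,1,1,1,1,1,1,1])

```text
time_s: 49.7
eef_pos: [0.4716, -0.0798, 0.1088]
eef_rot: [-3.142, 0.005, -3.059]
force: [-0.6, -0.2, -1.7]
opening: 0.0159
grip_force: 59.8
```

>>> move_arm(turn=[[0,0,0.0925],[0,0,0.0925],[0,0,0],[0,0,0],[0,0,0],[0,0,0],[0,0,0],[0,0,0]], offset=[[0,0,0],[0,0,0],[0.0103,0.0402,0],[0.0103,0.0402,0],[0.0103,0.0402,0],[0.0103,0.0402,0],[0.0103,0.0402,0],[0.0103,0.0402,0]], gripper=[1,1,1,1,1,1,1,1])

```text
time_s: 50.5
eef_pos: [0.4326, 0.1682, 0.1058]
eef_rot: [3.141, 0.0, 3.039]
force: [0.2, -0.6, -2.4]
opening: 0.0157
grip_force: 59.8
```

>>> move_arm(turn=[[0,0,0],[0,0,0],[0,0,0],[0,0,0]], offset=[[0.0103,0.0402,0],[0,0,0],[0,0,0.02],[0,0,0]], gripper=[1,1,1,1])

```text
time_s: 50.9
eef_pos: [0.426, 0.2071, 0.0842]
eef_rot: [-3.14, -0.002, 3.039]
force: [-0.3, -0.7, -1.0]
opening: 0.0159
grip_force: 59.8
```

>>> move_arm(turn=[[0,0,0],[0,0,0],[0,0,0],[0,0,0],[0,0,0]], offset=[[-0.001,0,0.025],[0,0,0.015],[0,0,0.005],[0,0,0.002],[0,0,0]], gripper=[1,1,1,1,1])

```text
time_s: 51.4
eef_pos: [0.4284, 0.2074, 0.0392]
eef_rot: [3.141, 0.0, 3.038]
force: [0.4, 1.2, -0.9]
opening: 0.0158
grip_force: 59.8
```

>>> move_arm(turn=[[0,0,0],[0,0,0],[0,0,0],[0,0,0],[0,0,0],[0,0,0],[0,0,0],[0,0,0]], offset=[[0,0,0],[0,0,0],[0,0,0],[0,0,-0.02],[0,0,-0.04],[0,0,-0.04],[0,0.03,-0.03],[0,0.04,0]], gripper=[0.5,0.5,0.5,0.5,0.5,0.5,0.5,0.5])

```text
time_s: 52.2
eef_pos: [0.4372, 0.2779, 0.1732]
eef_rot: [3.137, 0.004, 3.036]
force: [1.6, 0.8, -0.1]
opening: 0.0428
grip_force: 0.0
```

>>> move_arm(turn=[[0,0,0],[0,0,0],[0,0,0]], offset=[[0,0,-0.04],[0,0,0],[0,0,0]], gripper=[0.5,0.5,0.5])

```text
time_s: 52.5
eef_pos: [0.4355, 0.2772, 0.2093]
eef_rot: [3.14, 0.001, 3.039]
force: [0.3, -0.6, -1.4]
opening: 0.0427
grip_force: 0.0
```

```bash
python3 lev.py; python3 chk.py .003 wrist
```

```text
52.5 [0.4355 0.2772 0.2093]
scene on [415. 257.] off [409. 240.] brightness [np.float64(154.0), np.float64(81.0)] [array([402., 235., 417., 268.])]
side on [332. 189.] off [302. 190.] brightness [np.float64(38.0), np.float64(47.0)] [array([298., 184., 317., 210.])]
52.7 [0.435  0.2767 0.2081] [-3.1408e+00 -7.0000e-04  3.0384e+00]
wrist [ 0.4344  0.2759 -0.0957  0.016   0.69  ] [293. 148. 349. 258.] in plate: [-0.0049  0.2868 -0.1787]
wrist [0.4424 0.0721 0.0959 0.6781 0.65  ] [  8. 180. 171. 314.] in plate: [-0.0138  0.0831  0.0129]
```

View pics/last_wrist.png

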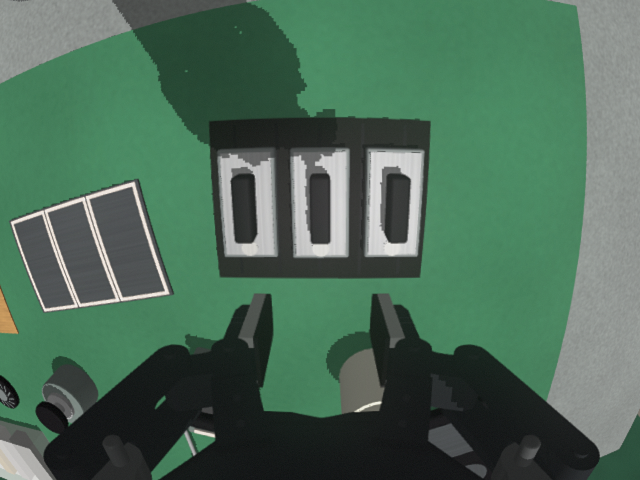

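All three carriers lie flat and square on the mat, at (247,203), (320,203) and (395,203). The lever is off and the robot is clear, so I hand the job in.

```bash
python3 -c "
from workcell import ticket
print(ticket.close_job())"
```

```text
the job is handed in; nothing more can be done
None
```

I handed the job in at about 53 s: all three carriers lie square on the mat, the plunger was held on its stop for about 1.5 s, and the isolator is off; one carrier was found out of its bay partway through and put back before switching on.

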